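Set up the bench centres for a roller check

TASK

Get ready to check the feed rollers: lift the loose lid off the wooden case and set it down on the table, take out the steel gauge rod, mount it between the two cup centres (the tailstock has to be slid back first, then pushed fully up so that both rod ends are home in their cups), and put the lid back on the case. Lay every loose feed roller that is there across the raised stand, each in a pair of V posts of its own. Do not disturb the glue stick (leave it standing), the note pad or the stapler.

Things in the scene. Friction and masses are not known exactly. Their poses are not given: they have to be found in the camera images.
- roller_0_c (a point): centre of a loose feed roller (it may be absent): black rubber barrel 24 mm in diameter and 110 mm long, at each end an orange hexagonal cap 34 mm across flats and 12 mm thick, then a steel stub; 158 mm long in all, 0.18 kg. Its x axis runs along the roller. It lies on the table on its caps, centre 17 mm up; grasp across the barrel. May be nudged during the run
- roller_1_c (a point): centre of a loose feed roller (it may be absent): black rubber barrel 24 mm in diameter and 110 mm long, at each end an orange hexagonal cap 34 mm across flats and 12 mm thick, then a steel stub; 158 mm long in all, 0.18 kg. Its x axis runs along the roller. It lies on the table on its caps, centre 17 mm up; grasp across the barrel. May be nudged during the run
- roller_2_c (a point): centre of a loose feed roller (it may be absent): black rubber barrel 24 mm in diameter and 110 mm long, at each end an orange hexagonal cap 34 mm across flats and 12 mm thick, then a steel stub; 158 mm long in all, 0.18 kg. Its x axis runs along the roller. It lies on the table on its caps, centre 17 mm up; grasp across the barrel. May be nudged during the run
- roller_stand: fixed roller stand; origin at the middle of its underside, z up. Base board 130 (x) x 180 (y) x 12 mm; two rows of posts at x = -40 and +40 mm, in each row posts at y = -75, 0, +75 mm; each post is 10 mm thick along x, with a 45-degree V on top (about 38 mm across its mouth). A roller lies along the stand's x axis in the two V's that share a y
- stand_seat0 (a point): where the centre of a roller is when it lies in pair 0 of the V posts (y = -75 mm on the stand), 95 mm above the table
- stand_seat1 (a point): where the centre of a roller is when it lies in pair 1 of the V posts (y = 0 mm on the stand), 95 mm above the table
- stand_seat2 (a point): where the centre of a roller is when it lies in pair 2 of the V posts (y = 75 mm on the stand), 95 mm above the table
- bench_centres: fixed bench centres; origin on the table below the middle of the mounted rod, z up, y along the bed from the fixed headstock (-y) to the tailstock (+y). Bed 70 mm wide, y = -123 to +187 mm. Headstock cup: floor at y = -75, mouth at y = -63 mm, bore tapering from 25 to 17.4 mm. Both stocks are under 90 mm high apart from the tailstock's grip
- centre_mid (a point): where the centre of the mounted gauge rod is, 70 mm above the table; axes as bench_centres. Two steel V rests, 8 mm thick, at y = -40 and +54 mm from here hold the loose rod in line with the cups, its axis 69.5 mm above the table (V mouth about 30 mm across)
- tailstock (a joint): travel of the tailstock toward the headstock, m: 0 = fully back (cup mouth at y = +118, cup floor at +130 mm on the bench centres), 0.055 = both ends of the rod on the cup floors; without rod it goes to 0.068. Starts pushed forward. About 2.5 N of friction, stays where left. Pushing it up slides the rod along the V rests into the headstock's cup
- tail_grip (a point): centre of the tailstock's black upright grip, 20 mm across (x) by 26 mm along the bed (y) by 36 mm high, centre 114 mm above the table; axes as bench_centres; it moves with the tailstock
- rod_case: fixed wooden case, 190 (x) x 100 (y) x 50 mm high, walls and floor 8 mm; origin at the middle of its underside, z up. Inside, two V cradles at x = -50 and +50 mm
- case_rim (a point): middle of the case's mouth, at rim height (50 mm above the table); axes as the case
- gauge_rod_c (a point): centre of the loose steel gauge rod, 16 mm in diameter, 150 mm long, 0.2 kg, a red ring near each end; x axis along the rod, ends alike. It starts in the case's cradles, its axis 34 mm above the table
- case_lid: loose wooden lid of the case; origin at the middle of its underside, z up. A plate 190 (x) x 100 (y) x 7 mm over a plug 166 x 76 x 5 mm that drops into the mouth with 4 mm of play each way. Lid on: origin 45 mm above the table; set down on the table: 0. 0.2 kg
- lid_knob (a point): centre of the brass bar knob on the lid: 40 (x) x 18 (y) x 28 mm high, its centre 36 mm above the lid's underside; axes as the lid. Grasp across its 18 mm
- blade_box: fixed dark blue tin box with a shut lid, 89 x 133 x 43 mm high, origin under its middle; not used, an obstacle beside the wooden case
- glue_stick: white and blue glue stick, 24 mm in diameter, 86 mm high, upright; origin under its middle. Bystander
- note_pad: yellow note pad 76 x 76 x 16 mm; origin under its middle. Bystander
- stapler: stapler 36 x 150 x 66 mm; origin under its middle. Bystander
Things that resemble listed ones, but are neither listed nor needed, are in the scene too. Leave any pink look-alike of the part that bears roller_1_c alone.

How it is judged:
On the way:
1. the lid lies off the case, flat on the table and let go (height (world z) of case_lid below 0.012 m and angle between lid_knob's own z axis and vertical below 0.1 rad and linear speed of case_lid below 0.03 m/s and contact force between the fingers and case_lid below 0.1 N), for 0.2 s.
At the end, for the whole second after the job is handed in: Every roller present lies in a pair of V posts (centre 90 to 100 mm up, within 16 mm of mid-posts, 0.1 rad); the rod is between the centres (6 mm, 0.04 rad) with the tailstock at 50 mm or more; the lid is flat on the case, within 10 mm of its middle; all at rest (z of roller_0_c in the frame of roller_stand between 0.09 and 0.1 m and x of roller_0_c in the frame of roller_stand between -0.016 and 0.016 m and y of roller_0_c in the frame of roller_stand between -0.09 and 0.09 m and angle between the x axis of each of roller_0_c, roller_1_c, roller_2_c and the x axis of roller_stand, either way round below 0.1 rad and linear speed of each of roller_0, roller_1, roller_2, case_lid below 0.03 m/s and z of roller_1_c in the frame of roller_stand between 0.09 and 0.1 m and x of roller_1_c in the frame of roller_stand between -0.016 and 0.016 m and y of roller_1_c in the frame of roller_stand between -0.09 and 0.09 m and z of roller_2_c in the frame of roller_stand between 0.09 and 0.1 m and x of roller_2_c in the frame of roller_stand between -0.016 and 0.016 m and y of roller_2_c in the frame of roller_stand between -0.09 and 0.09 m and distance between gauge_rod_c and centre_mid below 0.006 m and angle between the x axis of gauge_rod_c and the y axis of bench_centres, either way round below 0.04 rad and value of joint tailstock above 0.05 m and horizontal distance between case_lid and case_rim below 0.01 m and z of lid_knob in the frame of case_rim between 0.027 and 0.035 m and angle between lid_knob's own z axis and vertical below 0.05 rad); the robot touches nothing.
It fails at once if the glue stick is moved more than 3 cm (distance of glue_stick from where it was at the start of the episode above 0.03 m).
It fails at once if the note pad is moved more than 3 cm (distance of note_pad from where it was at the start of the episode above 0.03 m).
It fails at once if the stapler is moved more than 3 cm (distance of stapler from where it was at the start of the episode above 0.03 m).
It fails at once if the glue stick is knocked over (angle between glue_stick's own z axis and vertical above 0.5 rad).
Of roller_0, roller_1, roller_2 only 2 to 3 are there at a start; the rules pass over those that are not, and their reading is None.
At some moment in a run one of roller_0, roller_1, roller_2 may be knocked a few centimetres aside while the robot is not near it.
It also fails if it takes over 208 s, if anything falls off the work surface, if the arm or the gripper's body presses on something with over 40 N, if the wrist force passes 120 N, or if a joint passes its speed limit or range.

ROBOT

A 7-joint arm with a two-finger parallel gripper is mounted at the origin on the work surface; the furniture and walls round the work are solid. World frame = base frame: x ahead of the robot, y to its left, z up, the work surface at z = 0. Lengths are in m, angles in rad, forces in N, time in s.
With the tool pointing down it reaches from about 0.425 to 1.025 m from the base axis. Payload 9.4 kg.
Tool frame: the origin (TCP) lies at the very end of the fingers, on their centre line; the grasp point (between the pads) lies 19 mm behind it; z points along the fingers, y is the direction in which the jaws open and shut (so a half turn about z gives the same grasp; the last joint's range is limited). The gripper opens to 93 mm and grips with 3 to 60 N. Pads are 15 mm wide; open, the fingers measure 128 mm over their backs; the gripper's body (75 mm by 188 mm) begins 65 mm behind the grasp point.
Start: joints at [-1.41, 0.599, -0.003, 1.599, 0.002, 0.943, -0.08], TCP at [0.171, 0.705, 0.193] pointing down, gripper open.
Joint ranges: [-2.57, 2.57], [-0.35, 1.97], [-1.29, 1.29], [0.11, 2.56], [-1.05, 4.19], [0.11, 1.86], [-2.63, 2.63]. Speed limits (rad/s): [2.22, 2.22, 3.01, 3.01, 3.14, 3.14, 3.14].

INTERFACE

Orientations are given as a 3x3 rotation matrix whose columns are the frame's x, y, z axes.
In Python, from station import arm gives the robot as it stands.
- The arm moves only by the tool send_rows, never from a script. Its argument "commands" is a list of rows, each an object of numbers: "x", "y", "z": the shift along the tool's x, y, z in units of 30 mm (1.0 is 30 mm); "spin": the turn about the tool's z in units of 5 degrees (1.0 is 5 degrees). In form: [{"x": .., "y": .., "z": .., "spin": ..}, ...]. A call has 1 to 8 rows; each row is the pose to reach, as a shift and turn from the pose commanded when the call began, along the tool's axes at that moment; what a row does not reach only later rows make up. A row lasts 1/12 s, in which the tool goes at most 41.7 mm and 7.16 degrees, less where a joint would pass 70% of its speed; a pose out of reach is approached as far as the arm can. A call with a gripper value outside its range is refused whole. "fingers" is the closure, from 0 (fully open) to 1 (shut), set as the call begins (left out, the last holds). The fingers move at their own pace and stop on an object; "squeeze" is the grip in N (left out, the last holds). Time passes only in rows, so rows that repeat a pose let the fingers close. It gives the time, the measured TCP pose, the force and the opening at its end, in the units of the state.
- arm.state(): the state, without advancing time (a new reading comes with each control period).
- arm.snapshot(name): name is "side" or "top" or "wrist"; returns a dict with "pixels" (420x560x3 uint8, blue, green, red), "fov_y" (degrees; the focal length in pixels is half the picture's height over the tangent of half this angle, whatever the lens; pixels are square), "cx", "cy" (the principal point, pixels), "R" (3x3) and "t" (3): a world point X has camera coordinates R X + t; the wrist camera has in their place "mount" (4x4, takes a point from camera to tool coordinates, whose origin is the TCP and whose axes are the flange's). Camera axes: x right, y down, z forward; pixel columns grow to the right and rows downward; lengths in m; the calibration is good to about 2 mm. A picture is of the moment at which its call begins: read the wrist's pose just before it. There is no depth.
- arm.close_job(): hands the job in, once; it reports no verdict.
Trained networks look in a picture, given as the dict that the camera call returned (one of the last four; its "shot" number tells which), for a name from the list of things; names that differ only in an ending like _2 or _b are one class to them, and where a whole thing is asked for, a point or a joint stands for the part that bears it (a point fixed in the world has none). Each returns a list of dicts, best first, with "p" (0 to 1); they miss things now and then, are a little off and sometimes report something else, mostly with a low value. They report only what shows in the picture. A call takes as long as a camera call. They do not tell look-alikes from the thing itself.
- arm.recognise(name, picture): "xyz" ([x, y, z] in m, in world coordinates, good to about 4 mm: the middle of the surface that is visible of it).
- arm.tip_of(name, picture): "xyz" ([x, y, z] in m, in world coordinates, good to about 4 mm: a listed point, or the origin of a listed thing).
The state is a dict: "time_s": time; "joints": joint angles; "dq": joint speeds; "tau": joint torques, N m; "ee_pos": TCP position; "orientation": TCP orientation; "force": force on the tool from outside, world axes, zero at the start; "ft_torque": the same for the moment, N m; "width": opening from 0.0 (shut) to 1.0 (fully open).
Only numpy, scipy, OpenCV 4.12 (cv2) and the standard library are available. Lean on these libraries where they do the work, as an engineer would, in place of code of your own. Each camera call takes 0.05 s, during which the arm holds its last target.

## Working session

There is one attempt and no reset: what is moved stays moved. The work goes in short steps, Python scripts to look and compute and a tool call to move; the robot and the scene stay as the last step left them, time stands still between calls to the robot, and variables do not carry over. Pictures are saved under pics/ and viewed, and the job is handed in when it is done.

Besides the shell and the picture viewer there is one more tool, called after ">>>" in YAML: its name, and indented under it one key for each argument. send_rows: Moves the arm, as the interface text tells. Its arguments: {"type":"object","properties":{"commands":{"type":"array"},"fingers":{"type":"number"},"squeeze":{"type":"number"}},"required":["commands"]}

```bash
ls -la; mkdir -p pics; python3 - <<'E'
from station import arm
import cv2
print(arm.state())
for n in ("side","top","wrist"):
    s=arm.snapshot(n); cv2.imwrite(f"pics/a_{n}.png",s["pixels"]); print(n,{k:v for k,v in s.items() if k!="pixels"})
E
```

```text
total 12
drwxr-xr-x  3 agent agent 4096 Dec  6 15:45 .
drwxr-xr-x 23 root  root  4096 Dec  6 15:45 ..
drwxr-xr-x  2 agent agent 4096 Dec  6 15:45 pics
{'time_s': 0.0, 'joints': array([-1.40971036,  0.6001254 , -0.00256931,  1.60014679,  0.00182634,
        0.94291193, -0.0797798 ]), 'dq': array([ 4.77813449e-04, -1.33641551e-03,  8.18406765e-04,  8.46473968e-05,
        3.89355856e-04, -5.53939309e-04,  1.17709995e-03]), 'tau': array([-2.66034212e-04, -7.65067363e+01,  1.49703495e+00, -2.52353811e+01,
       -5.24552213e-02,  1.66683557e-02,  1.63270211e-04]), 'ee_pos': array([0.17065993, 0.70406546, 0.19225341]), 'orientation': array([[-9.71889149e-01,  2.35438806e-01, -2.24892156e-04],
       [ 2.35438864e-01,  9.71887887e-01, -1.57336630e-03],
       [-1.51861521e-04, -1.58208599e-03, -9.99998737e-01]]), 'force': array([ 0.14216054,  0.08715267, -0.34711156]), 'ft_torque': array([ 0.00103962, -0.00550014, -0.00120817]), 'width': 0.9983924870926404}
side {'fov_y': 53.26953070380117, 'cx': 276.3933533149202, 'cy': 212.0555829319888, 'R': array([[ 0.99942051,  0.02627649, -0.02163793
[... 209 characters left out ...]
4984884265986, 'cy': 211.2772572572283, 'R': array([[-0.01918137, -0.99979351,  0.00670869],
       [-0.99606483,  0.01852828, -0.08666926],
       [ 0.08652706, -0.00834472, -0.99621455]]), 't': array([0.01314689, 0.49624799, 1.55868218]), 'shot': 2}
wrist {'fov_y': 61.789254929911316, 'cx': 274.0642771664514, 'cy': 211.48429491970012, 'mount': array([[ 5.15181949e-04, -9.71017755e-01, -2.39006807e-01,
         6.53980962e-02],
       [ 9.99999630e-01,  6.65015965e-04, -5.46262897e-04,
        -4.59159882e-04],
       [ 6.89374314e-04, -2.39006437e-01,  9.71017738e-01,
        -1.91299497e-01],
       [ 0.00000000e+00,  0.00000000e+00,  0.00000000e+00,
         1.00000000e+00]]), 'shot': 3}
```

View pics/a_top.png

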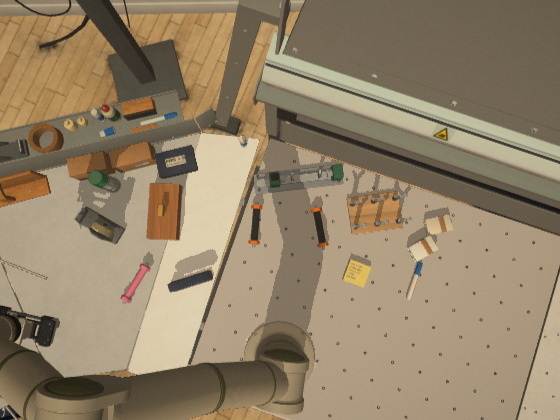

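View pics/a_side.png

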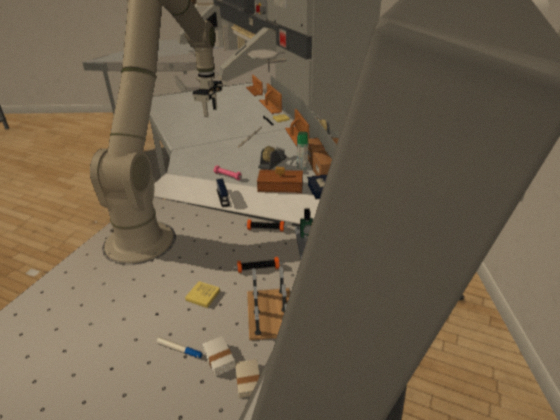

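View pics/a_wrist.png

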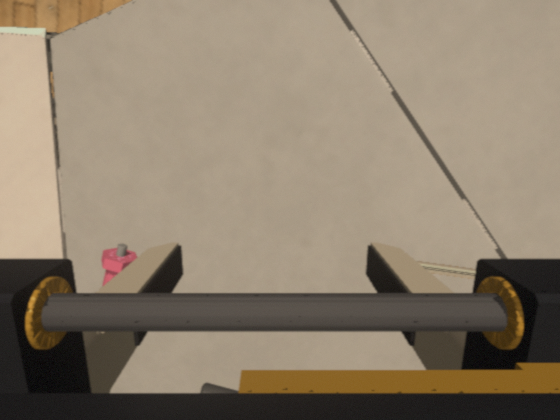

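```bash
cat > h.py <<'E'
from station import arm
import numpy as np, cv2
def rs(v): return np.round(np.array(v),4).tolist()
def K(s):
    f=210/np.tan(np.radians(s["fov_y"]/2)); return f
def cam(s,ee=None,R=None):
    if "R" in s: return np.array(s["R"]),np.array(s["t"])
    m=np.array(s["mount"]); Twt=np.eye(4);Twt[:3,:3]=R;Twt[:3,3]=ee
    M=np.linalg.inv(Twt@m); return M[:3,:3],M[:3,3]
def proj(s,X,**k):
    R,t=cam(s,**k); c=R@np.array(X)+t; f=K(s); return [s["cx"]+f*c[0]/c[2],s["cy"]+f*c[1]/c[2]]
def back(s,uv,z,**k):
    R,t=cam(s,**k); f=K(s); d=R.T@np.array([(uv[0]-s["cx"])/f,(uv[1]-s["cy"])/f,1]); o=-R.T@t
    return o+d*(z-o[2])/d[2]
def show(s,name,box=None,sc=1):
    p=s["pixels"]
    if box: p=p[box[1]:box[3],box[0]:box[2]]
    cv2.imwrite("pics/"+name,cv2.resize(p,None,fx=sc,fy=sc,interpolation=cv2.INTER_CUBIC))
E
python3 - <<'E'
from h import *
s=arm.snapshot("top")
for n in ["roller_0_c","gauge_rod_c","case_lid","lid_knob","case_rim","rod_case","roller_stand","stand_seat0","stand_seat1","stand_seat2","bench_centres","centre_mid","tail_grip","blade_box","glue_stick","note_pad","stapler"]:
    print(n,[(rs(d["xyz"]),round(d["p"],2),[int(a) for a in proj(s,d["xyz"])]) for d in arm.tip_of(n,s)[:4]])
show(s,"b1.png",(80,120,260,310),3)
show(s,"b2.png",(230,130,470,310),3)
s=arm.snapshot("side"); show(s,"b3.png",(130,60,380,400),2)
E
```

```text
roller_0_c []
gauge_rod_c [([0.4519, 0.0734, 0.0129], 0.56, [254, 224])]
case_lid [([0.5041, 0.3833, 0.0468], 0.58, [162, 210])]
lid_knob [([0.5037, 0.3863, 0.0824], 0.58, [159, 209])]
case_rim [([0.6153, -0.1106, 0.0009], 0.54, [306, 177])]
rod_case [([0.4967, 0.3809, 0.0011], 0.62, [166, 213])]
roller_stand [([0.4865, -0.3433, -0.0006], 0.68, [373, 212]), ([0.4791, -0.2695, 0.0946], 0.56, [357, 213])]
stand_seat0 [([0.4755, -0.2672, 0.0958], 0.77, [357, 214]), ([0.2623, 0.2951, 0.0027], 0.73, [191, 280]), ([0.4944, -0.4169, 0.0917], 0.64, [401, 207]), ([0.4861, -0.3414, 0.0944], 0.55, [379, 210])]
stand_seat1 [([0.4755, -0.2672, 0.0958], 0.77, [357, 214]), ([0.2623, 0.2951, 0.0027], 0.73, [191, 280]), ([0.4944, -0.4169, 0.0917], 0.64, [401, 207]), ([0.4861, -0.3414, 0.0944], 0.55, [379, 210])]
stand_seat2 [([0.4755, -0.2672, 0.0958], 0.77, [357, 214]), ([0.2623, 0.2951, 0.0027], 0.73, [191, 280]), ([0.4944, -0.4169, 0.0917], 0.64, [401, 207]), ([0.4861, -0.3414, 0.0944], 0.55, [379, 210])]
bench_centres [([0.6166, -0.114, 0.0007], 0.87, [307, 177]), ([0.6042, 0.0014, 0.1133], 0.5, [274, 176])]
centre_mid [([0.615, -0.1077, 0.0691], 0.82, [306, 174])]
tail_grip [([0.602, 0.0014, 0.1121], 0.5, [274, 176])]
blade_box []
glue_stick [([0.7408, 0.1093, 0.0009], 0.55, [243, 143]), ([0.5039, 0.3863, 0.0471], 0.5, [161, 210])]
note_pad [([0.2774, -0.2713, 0.0035], 0.86, [355, 273]), ([0.6148, -0.1103, 0.0016], 0.62, [306, 177])]
stapler [([0.2613, 0.294, 0.0015], 0.9, [191, 281]), ([0.4969, 0.3798, -0.0016], 0.21, [167, 213])]
```

View pics/b1.png

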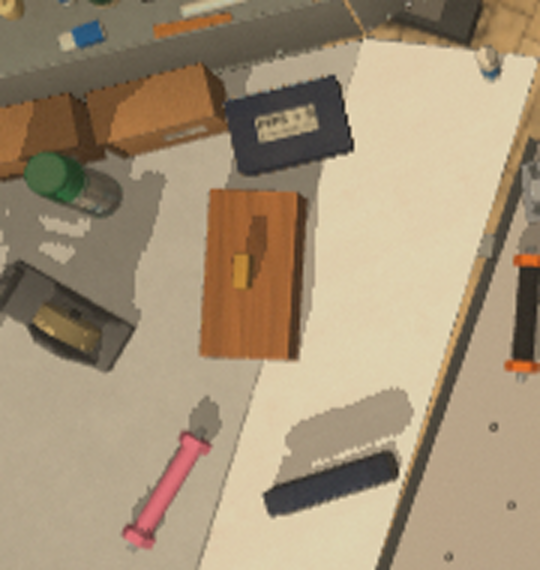

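View pics/b2.png

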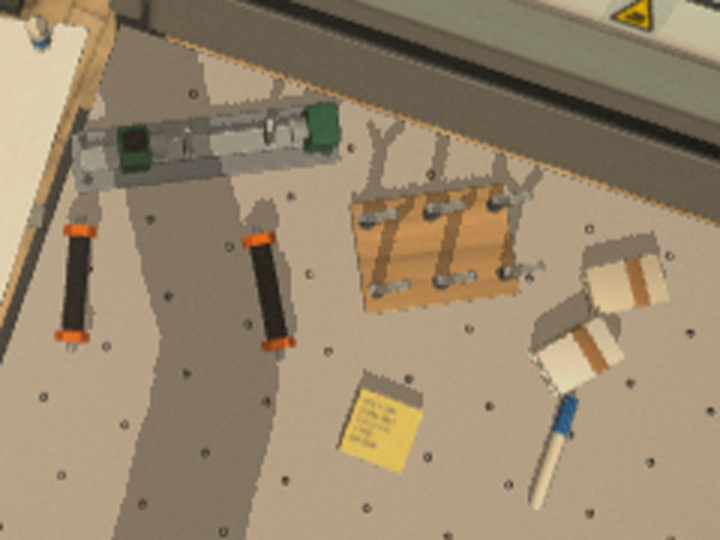

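View pics/b3.png

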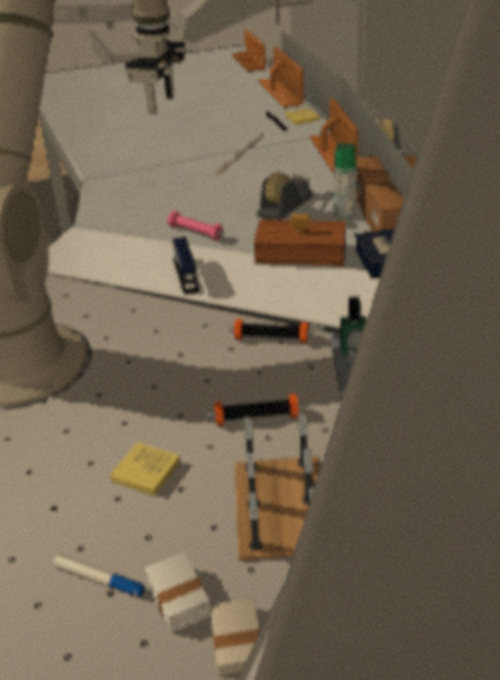

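```bash
python3 - <<'E'
from h import *
s=arm.snapshot("top")
print("cam",rs(-np.array(s["R"]).T@s["t"]))
g=lambda n,pts,z:print(n,[rs(back(s,p,z)[:2]) for p in pts])
g("machine",[(270,138),(306,149.5),(370,170),(470,202)],0)
g("gap",[(258,140),(222,225),(190,330)],0)
b=lambda u,v:(230+u/3,130+v/3)
g("rollL caps",[b(80,231),b(72,337)],.03)
g("rollR caps",[b(259,240),b(279,345)],.03)
g("stapler",[(168+0,288),(214,272)],.05)
g("glue",[(243,140)],.08)
a=lambda u,v:(80+u/3,120+v/3)
g("lid",[a(210,189),a(305,192),a(297,358),a(200,355)],.057)
g("blade",[a(226,100),a(338,78),a(353,150),a(247,173)],.043)
g("stand base",[b(351,204),b(503,183),b(520,290),b(367,313)],.012)
g("bench bed",[b(72,137),b(338,103),b(341,160),b(80,192)],.02)
E
```

```text
cam [0.3597, 0.017, 1.5957]
machine [[0.7598, 0.0147], [0.716, -0.1121], [0.6384, -0.3366], [0.5182, -0.6847]]
gap [[0.7533, 0.0575], [0.4536, 0.1879], [0.0961, 0.3006]]
rollL caps [[0.5116, 0.065], [0.3905, 0.0761]]
rollR caps [[0.4974, -0.1399], [0.3769, -0.1595]]
stapler [[0.2435, 0.3646], [0.2935, 0.2108]]
glue [[0.7344, 0.106]]
lid [[0.5974, 0.4243], [0.592, 0.3171], [0.4048, 0.3264], [0.4102, 0.4346]]
blade [[0.7022, 0.4101], [0.7256, 0.2818], [0.6416, 0.265], [0.6172, 0.3859]]
stand base [[0.539, -0.2499], [0.5604, -0.428], [0.4353, -0.4424], [0.412, -0.2642]]
bench bed [[0.6223, 0.0729], [0.6567, -0.2373], [0.5897, -0.2386], [0.5578, 0.0646]]
```

```bash
cat >> h.py <<'E'
def go(x,y,z,yaw=None):
    """rel units from measured pose; yaw = world angle(deg) of tool y axis (mod 180)"""
    st=arm.state(); R=st["orientation"]; d=R.T@(np.array([x,y,z])-st["ee_pos"])/0.03
    cur=np.degrees(np.arctan2(R[1,1],R[0,1])); sp=0
    if yaw is not None: sp=-(((yaw-cur)+90)%180-90)/5
    print("t %.2f"%st["time_s"],"pos",rs(st["ee_pos"]),"yaw %.1f"%cur,"F",np.round(st["force"],1),"w %.3f"%st["width"],"| x %.2f y %.2f z %.2f spin %.2f"%(*d,sp), "j7 %.2f"%st["joints"][6])
def wr():
    st=arm.state(); s=arm.snapshot("wrist"); return s,dict(ee=st["ee_pos"],R=st["orientation"])
E
python3 -c "
from h import *
go(.504,.383,.25,87)"
```

```text
t 1.15 pos [0.1708, 0.7046, 0.1931] yaw 76.4 F [-0.1  0.3 -0.6] w 0.996 | x -13.32 y -7.80 z -1.89 spin -2.13 j7 -0.08
```

>>> send_rows:
  commands:
    - {"x":-0.6,"y":-0.4,"z":-1}
    - {"x":-13.3,"y":-7.8,"z":-1.9,"spin":-2.1}
    - {"x":-13.3,"y":-7.8,"z":-1.9,"spin":-2.1}
    - {"x":-13.3,"y":-7.8,"z":-1.9,"spin":-2.1}
    - {"x":-13.3,"y":-7.8,"z":-1.9,"spin":-2.1}
    - {"x":-13.3,"y":-7.8,"z":-1.9,"spin":-2.1}
    - {"x":-13.3,"y":-7.8,"z":-1.9,"spin":-2.1}
    - {"x":-13.3,"y":-7.8,"z":-1.9,"spin":-2.1}

```text
invalid input at $.commands[0]: expected keys x, y, z, spin
```

```bash
python3 -c "
from h import *
go(.504,.383,.25,87)"
```

```text
t 1.15 pos [0.1708, 0.7046, 0.1931] yaw 76.4 F [-0.1  0.3 -0.6] w 0.996 | x -13.32 y -7.80 z -1.89 spin -2.13 j7 -0.08
```

>>> send_rows:
  commands:
    - {"x":-0.6,"y":-0.4,"z":-1,"spin":0}
    - {"x":-13.3,"y":-7.8,"z":-1.9,"spin":-2.1}
    - {"x":-13.3,"y":-7.8,"z":-1.9,"spin":-2.1}
    - {"x":-13.3,"y":-7.8,"z":-1.9,"spin":-2.1}
    - {"x":-13.3,"y":-7.8,"z":-1.9,"spin":-2.1}
    - {"x":-13.3,"y":-7.8,"z":-1.9,"spin":-2.1}
    - {"x":-13.3,"y":-7.8,"z":-1.9,"spin":-2.1}
    - {"x":-13.3,"y":-7.8,"z":-1.9,"spin":-2.1}

```text
time_s: 1.82
ee_pos: [0.3966, 0.4854, 0.2413]
orientation: [[-0.999, 0.054, 0.0], [0.054, 0.999, 0.0], [-0.0, 0.0, -1.0]]
force: [1.5, 0.0, 0.0]
width: 0.998
```

```bash
python3 -c "
from h import *
go(.504,.383,.25,87)"
```

```text
t 1.82 pos [0.3966, 0.4854, 0.2413] yaw 86.9 F [1.5 0.  0. ] w 0.998 | x -3.76 y -3.21 z -0.29 spin -0.02 j7 0.52
```

>>> send_rows:
  commands:
    - {"x":-3.8,"y":-3.2,"z":-0.3,"spin":0}
    - {"x":-3.8,"y":-3.2,"z":-0.3,"spin":0}
    - {"x":-3.8,"y":-3.2,"z":-0.3,"spin":0}
    - {"x":-3.8,"y":-3.2,"z":-0.3,"spin":0}
    - {"x":-3.8,"y":-3.2,"z":-0.3,"spin":0}
    - {"x":-3.8,"y":-3.2,"z":-0.3,"spin":0}

```text
time_s: 2.32
ee_pos: [0.5053, 0.3835, 0.2501]
orientation: [[-0.998, 0.058, 0.0], [0.058, 0.998, -0.0], [-0.0, 0.0, -1.0]]
force: [-0.6, 0.3, 0.2]
width: 0.998
```

```bash
python3 - <<'E'
from h import *
go(.504,.383,.25,87)
s,k=wr(); show(s,"c1.png")
for n in ["lid_knob","case_lid","case_rim","gauge_rod_c"]:
    print(n,[(rs(d["xyz"]),round(d["p"],2),[int(a) for a in proj(s,d["xyz"],**k)]) for d in arm.tip_of(n,s)[:4]])
t=arm.snapshot("top"); show(t,"c2.png")
for n in ["lid_knob","roller_0_c"]:
    print(n,[(rs(d["xyz"]),round(d["p"],2),[int(a) for a in proj(t,d["xyz"])]) for d in arm.tip_of(n,t)[:4]])
E
```

```text
t 2.32 pos [0.5053, 0.3835, 0.2501] yaw 86.7 F [-0.6  0.3  0.2] w 0.998 | x 0.04 y -0.02 z 0.00 spin -0.07 j7 0.77
lid_knob []
case_lid [([0.497, 0.3804, 0.0483], 0.59, [271, 177])]
case_rim []
gauge_rod_c []
lid_knob [([0.5022, 0.385, 0.0821], 0.84, [159, 210])]
roller_0_c [([0.4867, -0.3427, -0.0015], 0.69, [373, 212])]
```

View pics/c1.png

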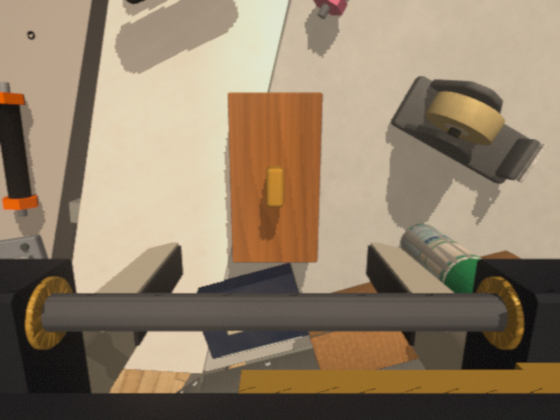

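View pics/c2.png

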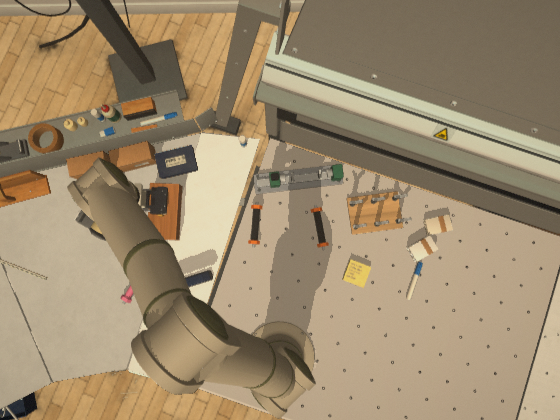

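```bash
python3 - <<'E'
from h import *
s,k=wr()
p=lambda u,v,z:rs(back(s,(u,v),z,**k)[:2])
print("knob",p(275,187,.095), "corners",p(227,93,.057),p(322,93,.057),p(318,262,.057),p(233,262,.057))
go(.504,.383,.10,87)
E
```

```text
knob [0.4978, 0.3862] corners [0.4028, 0.3412] [0.408, 0.44] [0.5956, 0.4316] [0.5904, 0.3324]
t 2.77 pos [0.5034, 0.3856, 0.25] yaw 86.9 F [0.5 0.2 0.5] w 1.001 | x -0.02 y -0.08 z 5.00 spin -0.01 j7 0.77
```

>>> send_rows:
  commands:
    - {"x":0.1,"y":-0.04,"z":2,"spin":0}
    - {"x":0.1,"y":-0.04,"z":4,"spin":0}
    - {"x":0.1,"y":-0.04,"z":5.2,"spin":0}
    - {"x":0.1,"y":-0.04,"z":5.8,"spin":0}
    - {"x":0.1,"y":-0.04,"z":6.2,"spin":0}
    - {"x":0.1,"y":-0.04,"z":6.2,"spin":0}
    - {"x":0.1,"y":-0.04,"z":6.2,"spin":0}
  fingers: 0.4

```text
time_s: 3.35
ee_pos: [0.5005, 0.3839, 0.0634]
orientation: [[-0.999, 0.054, -0.001], [0.054, 0.999, -0.001], [0.001, -0.001, -1.0]]
force: [0.4, 0.1, 0.2]
width: 0.607
```

```bash
python3 - <<'E'
from h import *
go(.5005,.3845,.064,87.2)
s,k=wr(); show(s,"c3.png")
E
```

```text
t 3.35 pos [0.5005, 0.3839, 0.0634] yaw 86.9 F [0.4 0.1 0.2] w 0.607 | x 0.00 y 0.02 z -0.02 spin -0.06 j7 0.75
```

View pics/c3.png

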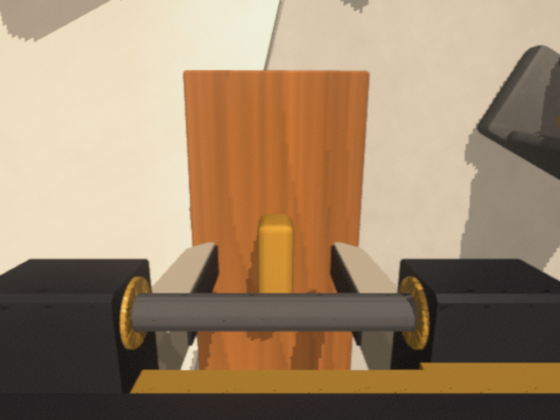

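The knob sits centred between the fingers (knob column 275, fingers 207 and 342). Close and lift.

>>> send_rows:
  commands:
    - {"x":0,"y":0,"z":0,"spin":0}
    - {"x":0,"y":0,"z":0,"spin":0}
    - {"x":0,"y":0,"z":0,"spin":0}
    - {"x":0,"y":0,"z":0,"spin":0}
    - {"x":0,"y":0,"z":0,"spin":0}
    - {"x":0,"y":0,"z":0,"spin":0}
  fingers: 1
  squeeze: 30

```text
time_s: 3.9
ee_pos: [0.5011, 0.384, 0.0644]
orientation: [[-0.999, 0.055, 0.001], [0.055, 0.999, 0.0], [-0.001, 0.0, -1.0]]
force: [0.6, -0.8, 0.2]
width: 0.218
```

```bash
python3 - <<'E'
from h import *
go(.5005,.3845,.15,87.2)
go(.56,.23,.15,87.2)
go(.54,.235,.019,87.2)
E
```

```text
t 3.90 pos [0.5011, 0.384, 0.0644] yaw 86.9 F [ 0.6 -0.8  0.2] w 0.218 | x 0.02 y 0.02 z -2.85 spin -0.07 j7 0.75
t 3.90 pos [0.5011, 0.384, 0.0644] yaw 86.9 F [ 0.6 -0.8  0.2] w 0.218 | x -2.24 y -5.02 z -2.85 spin -0.07 j7 0.75
t 3.90 pos [0.5011, 0.384, 0.0644] yaw 86.9 F [ 0.6 -0.8  0.2] w 0.218 | x -1.57 y -4.89 z 1.51 spin -0.07 j7 0.75
```

>>> send_rows:
  commands:
    - {"x":0,"y":0,"z":-0.5,"spin":0}
    - {"x":0,"y":0,"z":-1.3,"spin":0}
    - {"x":0,"y":0,"z":-2,"spin":0}
    - {"x":-0.1,"y":-1,"z":-2,"spin":0}
    - {"x":-0.2,"y":-2.2,"z":-2,"spin":0}
    - {"x":-0.24,"y":-3.4,"z":-2,"spin":0}
    - {"x":-0.24,"y":-4.3,"z":-1.5,"spin":0}
    - {"x":-0.24,"y":-4.3,"z":-1,"spin":0}

```text
time_s: 4.57
ee_pos: [0.5013, 0.2476, 0.0944]
orientation: [[-0.998, 0.061, 0.0], [0.061, 0.998, -0.003], [-0.0, -0.003, -1.0]]
force: [0.3, -0.0, -1.9]
width: 0.183
```

>>> send_rows:
  commands:
    - {"x":0,"y":0,"z":1,"spin":0}
    - {"x":0,"y":0,"z":1.8,"spin":0}
    - {"x":0,"y":0,"z":2.3,"spin":0}
    - {"x":0,"y":0,"z":2.4,"spin":0}
    - {"x":0,"y":0,"z":2.47,"spin":0}
    - {"x":0,"y":0,"z":2.47,"spin":0}

```text
time_s: 5.07
ee_pos: [0.5006, 0.2544, 0.0201]
orientation: [[-0.999, 0.054, -0.001], [0.054, 0.999, -0.001], [0.001, -0.001, -1.0]]
force: [-0.0, -0.4, -0.9]
width: 0.189
```

```bash
python3 - <<'E'
from h import *
go(.50,.255,.019,87.2)
s,k=wr(); show(s,"c4.png")
s=arm.snapshot("side"); show(s,"c5.png",(130,130,380,320),3)
E
```

```text
t 5.07 pos [0.5006, 0.2544, 0.0201] yaw 86.9 F [-0.  -0.4 -0.9] w 0.189 | x 0.02 y 0.02 z 0.04 spin -0.06 j7 0.90
```

View pics/c5.png

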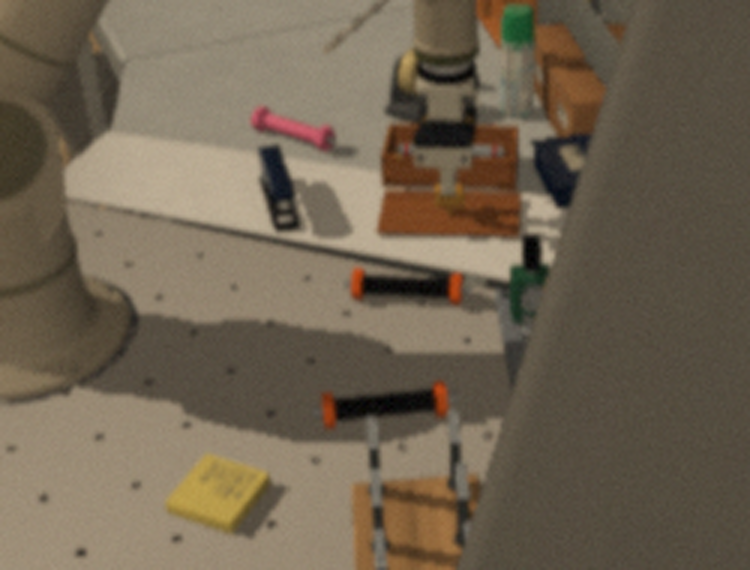

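>>> send_rows:
  commands:
    - {"x":0,"y":0,"z":0.03,"spin":0}
    - {"x":0,"y":0,"z":0.03,"spin":0}
    - {"x":0,"y":0,"z":0.03,"spin":0}
    - {"x":0,"y":0,"z":0.03,"spin":0}
    - {"x":0,"y":0,"z":0.03,"spin":0}
    - {"x":0,"y":0,"z":0.03,"spin":0}
  fingers: 0.4

```text
time_s: 5.67
ee_pos: [0.5012, 0.2548, 0.0191]
orientation: [[-0.999, 0.055, 0.0], [0.055, 0.999, 0.0], [-0.0, 0.0, -1.0]]
force: [1.5, 0.1, 0.3]
width: 0.564
```

>>> send_rows:
  commands:
    - {"x":0,"y":0,"z":-1,"spin":0}
    - {"x":0,"y":0,"z":-2.2,"spin":0}
    - {"x":0,"y":0,"z":-3.4,"spin":0}
    - {"x":0,"y":0,"z":-4.6,"spin":0}
    - {"x":0,"y":0,"z":-5.5,"spin":0}
    - {"x":0,"y":0,"z":-5.5,"spin":0}

```text
time_s: 6.17
ee_pos: [0.5035, 0.256, 0.1894]
orientation: [[-0.998, 0.055, 0.007], [0.055, 0.998, 0.004], [-0.007, 0.005, -1.0]]
force: [0.9, 0.2, 0.8]
width: 0.602
```

```bash
python3 - <<'E'
from h import *
go(.50,.38,.18,87.2)
t=arm.snapshot("top"); show(t,"c6.png",(80,120,260,310),3)
for n in ["lid_knob","case_lid","gauge_rod_c","case_rim","rod_case"]:
    print(n,[(rs(d["xyz"]),round(d["p"],2),[int(a) for a in proj(t,d["xyz"])]) for d in arm.tip_of(n,t)[:4]])
E
```

```text
t 6.17 pos [0.5035, 0.256, 0.1894] yaw 86.9 F [0.9 0.2 0.8] w 0.602 | x 0.35 y 4.12 z 0.33 spin -0.07 j7 0.92
lid_knob [([0.4768, -0.2679, 0.0949], 0.66, [357, 213]), ([0.502, 0.2553, 0.0338], 0.56, [201, 210]), ([0.5004, 0.3868, 0.0485], 0.48, [161, 211])]
case_lid [([0.5048, 0.2531, 0.0014], 0.82, [203, 210])]
gauge_rod_c [([0.4881, -0.3412, 0.0925], 0.6, [379, 209])]
case_rim []
rod_case [([0.4934, 0.3809, 0.0013], 0.71, [166, 214])]
```

View pics/c6.png

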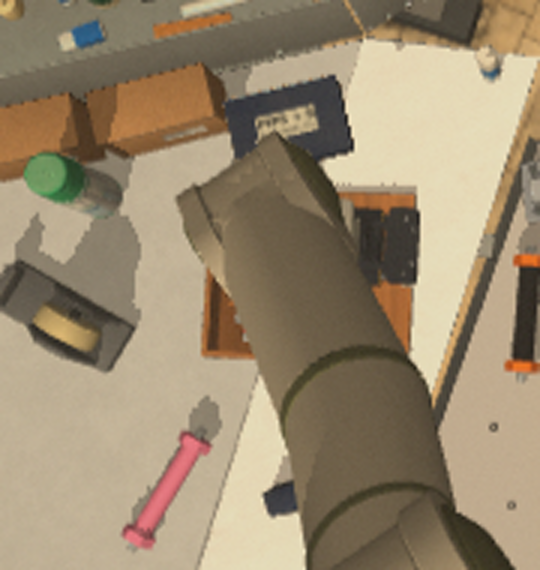

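```bash
python3 - <<'E'
from h import *
go(.602,.01,.25,6.3)
E
```

```text
t 6.47 pos [0.5004, 0.2543, 0.1825] yaw 86.9 F [ 1.2 -0.   0.3] w 0.601 | x -3.82 y -7.95 z -2.25 spin 16.12 j7 0.92
```

>>> send_rows:
  commands:
    - {"x":0,"y":-0.5,"z":-1.2,"spin":1.4}
    - {"x":-3.8,"y":-7.95,"z":-2.25,"spin":16.1}
    - {"x":-3.8,"y":-7.95,"z":-2.25,"spin":16.1}
    - {"x":-3.8,"y":-7.95,"z":-2.25,"spin":16.1}
    - {"x":-3.8,"y":-7.95,"z":-2.25,"spin":16.1}
    - {"x":-3.8,"y":-7.95,"z":-2.25,"spin":16.1}
    - {"x":-3.8,"y":-7.95,"z":-2.25,"spin":16.1}
    - {"x":-3.8,"y":-7.95,"z":-2.25,"spin":16.1}

```text
time_s: 7.13
ee_pos: [0.6041, 0.0013, 0.2514]
orientation: [[-0.483, 0.876, 0.001], [0.876, 0.483, -0.004], [-0.005, -0.001, -1.0]]
force: [-0.1, -0.3, 0.4]
width: 0.598
```

```bash
python3 - <<'E'
from h import *
go(.602,.01,.25,6.3)
E
```

```text
t 7.13 pos [0.6041, 0.0013, 0.2514] yaw 28.9 F [-0.1 -0.3  0.4] w 0.598 | x 0.29 y 0.08 z 0.05 spin 4.51 j7 0.55
```

>>> send_rows:
  commands:
    - {"x":0.2,"y":0,"z":0,"spin":4.5}
    - {"x":0.2,"y":0,"z":0,"spin":4.5}
    - {"x":0.2,"y":0,"z":0,"spin":4.5}
    - {"x":0.2,"y":0,"z":0,"spin":4.5}
    - {"x":0.2,"y":0,"z":0,"spin":4.5}
    - {"x":0.2,"y":0,"z":0,"spin":4.5}
    - {"x":0.2,"y":0,"z":0,"spin":4.5}

```text
time_s: 7.72
ee_pos: [0.5988, 0.0156, 0.2511]
orientation: [[-0.129, 0.992, -0.001], [0.992, 0.129, -0.0], [-0.0, -0.001, -1.0]]
force: [0.4, -0.5, 0.1]
width: 0.599
```

```bash
python3 - <<'E'
from h import *
go(.602,.0014,.25,6.3)
s,k=wr(); show(s,"d1.png")
import pickle; pickle.dump((s,k),open("d1.pkl","wb"))
for n in ["tail_grip","centre_mid","bench_centres"]:
    print(n,[(rs(d["xyz"]),round(d["p"],2),[int(a) for a in proj(s,d["xyz"],**k)]) for d in arm.tip_of(n,s)[:4]])
E
```

```text
t 7.72 pos [0.5988, 0.0156, 0.2511] yaw 7.4 F [ 0.4 -0.5  0.1] w 0.599 | x -0.48 y 0.04 z 0.04 spin 0.22 j7 0.20
tail_grip [([0.6042, 0.0049, 0.1094], 0.88, [278, 205])]
centre_mid []
bench_centres [([0.6149, -0.1099, 0.0033], 0.68, [273, 271])]
```

View pics/d1.png

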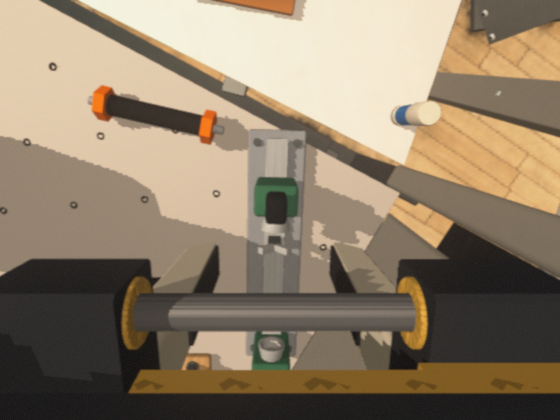

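```bash
python3 - <<'E'
from h import *
import pickle
s,k=pickle.load(open("d1.pkl","rb"))
show(s,"d2.png",(220,110,340,260),4)
p=lambda u,v,z:rs(back(s,(u,v),z,**k)[:2])
print("grip top",p(276,206,.132))
print("roller", p(102,103,.034),p(208,126,.034))
t=arm.snapshot("top"); show(t,"d3.png",(200,120,350,230),5)
E
```

```text
grip top [0.6015, 0.0096]
roller [0.3972, 0.0788] [0.5164, 0.0693]
```

View pics/d2.png

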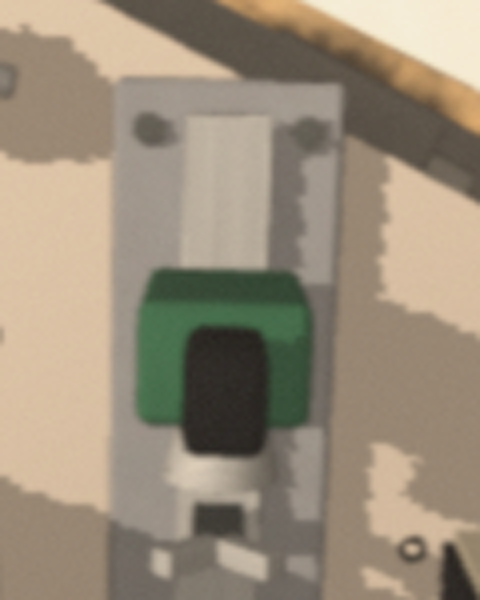

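View pics/d3.png

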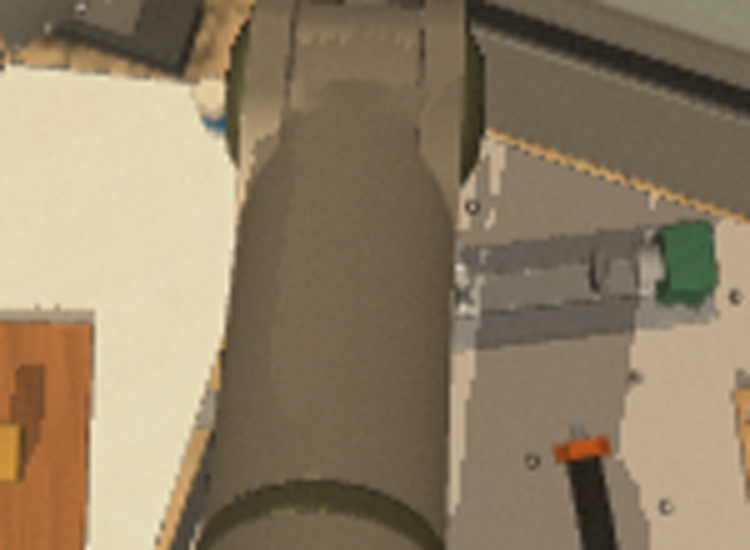

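```bash
python3 - <<'E'
from h import *
import pickle
s,k=pickle.load(open("d1.pkl","rb"))
p=lambda u,v,z:rs(back(s,(u,v),z,**k)[:2])
print("grip top",p(276.5,210.5,.132))
q=lambda u,v,z:p(220+u/4,110+v/4,z)
print("bed", q(117,80,.02),q(342,86,.02),q(110,560,.02),q(325,560,.02))
t=arm.snapshot("top")
pt=lambda u,v,z:rs(back(t,(200+u/5,120+v/5),z)[:2])
print("headstock", pt(660,235,.085),pt(713,226,.085),pt(713,293,.085),pt(672,302,.085),"cup",pt(610,270,.07),"machine",pt(490,130,0),pt(750,215,0))
go(.603,.004,.095,6.3)
E
```

```text
grip top [0.6025, 0.0055]
bed [0.5622, 0.0706] [0.6279, 0.0775] [0.5768, -0.0777] [0.6447, -0.0688]
headstock [0.636, -0.1908] [0.6415, -0.2265] [0.5962, -0.225] [0.5906, -0.1975] cup [0.6155, -0.1584] machine [0.7291, -0.084] [0.6648, -0.2667]
t 8.02 pos [0.5989, 0.0154, 0.2515] yaw 7.3 F [-0.4 -0.2 -0.6] w 0.598 | x -0.40 y 0.09 z 5.22 spin 0.19 j7 0.20
```

>>> send_rows:
  commands:
    - {"x":-0.38,"y":0.08,"z":1.3,"spin":0.2}
    - {"x":-0.38,"y":0.08,"z":2.6,"spin":0.2}
    - {"x":-0.38,"y":0.08,"z":3.8,"spin":0.2}
    - {"x":-0.38,"y":0.08,"z":4.6,"spin":0.2}
    - {"x":-0.38,"y":0.08,"z":5.1,"spin":0.2}
    - {"x":-0.38,"y":0.08,"z":5.1,"spin":0.2}
    - {"x":-0.38,"y":0.08,"z":5.1,"spin":0.2}

```text
time_s: 8.6
ee_pos: [0.6025, 0.0043, 0.0981]
orientation: [[-0.109, 0.994, -0.001], [0.994, 0.109, -0.0], [-0.0, -0.001, -1.0]]
force: [0.8, 0.6, 0.5]
width: 0.602
```

>>> send_rows:
  commands:
    - {"x":0,"y":0,"z":0,"spin":0}
    - {"x":0,"y":0,"z":0,"spin":0}
    - {"x":0,"y":0,"z":0,"spin":0}
    - {"x":0,"y":0,"z":0,"spin":0}
    - {"x":0,"y":0,"z":0,"spin":0}
    - {"x":0,"y":0,"z":0,"spin":0}
  fingers: 1
  squeeze: 20

```text
time_s: 9.1
ee_pos: [0.6022, 0.0046, 0.0988]
orientation: [[-0.109, 0.994, -0.001], [0.994, 0.109, 0.0], [0.0, -0.001, -1.0]]
force: [-11.9, -0.4, 8.9]
width: 0.223
```

```bash
python3 - <<'E'
from h import *
go(.602,.0045,.098,6.3)
s,k=wr(); show(s,"d4.png")
E
```

```text
t 9.10 pos [0.6022, 0.0046, 0.0988] yaw 6.2 F [-11.9  -0.4   8.9] w 0.223 | x -0.00 y -0.01 z 0.03 spin -0.01 j7 0.29
```

View pics/d4.png

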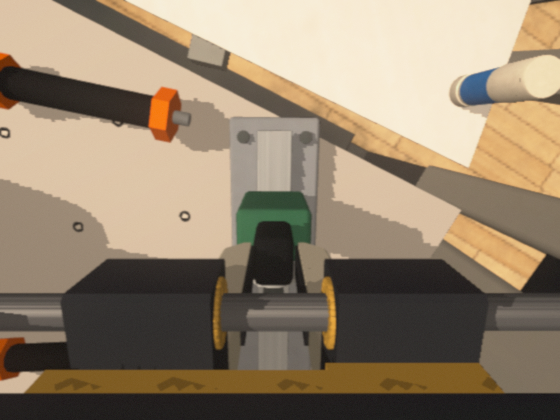

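>>> send_rows:
  commands:
    - {"x":0.2,"y":-0.04,"z":0,"spin":0}
    - {"x":0.5,"y":-0.04,"z":0,"spin":0}
    - {"x":0.8,"y":-0.04,"z":0,"spin":0}
    - {"x":1.1,"y":-0.04,"z":0,"spin":0}
    - {"x":1.3,"y":-0.04,"z":0,"spin":0}
    - {"x":1.3,"y":-0.04,"z":0,"spin":0}

```text
time_s: 9.65
ee_pos: [0.598, 0.0423, 0.0988]
orientation: [[-0.109, 0.994, 0.002], [0.994, 0.109, -0.003], [-0.003, 0.002, -1.0]]
force: [0.9, -8.6, 3.1]
width: 0.21
```

>>> send_rows:
  commands:
    - {"x":0.2,"y":0,"z":0,"spin":0}
    - {"x":0.4,"y":0,"z":0,"spin":0}
    - {"x":0.6,"y":0,"z":0,"spin":0}
    - {"x":0.6,"y":0,"z":0,"spin":0}

```text
time_s: 9.98
ee_pos: [0.5968, 0.0541, 0.0987]
orientation: [[-0.104, 0.995, 0.003], [0.995, 0.104, -0.008], [-0.009, 0.002, -1.0]]
force: [4.8, -24.6, -0.5]
width: 0.212
```

```bash
python3 - <<'E'
from h import *
go(.602,.0045,.098,6.3)
s,k=wr(); show(s,"d5.png")
E
```

```text
t 9.98 pos [0.5968, 0.0541, 0.0987] yaw 6.0 F [  4.8 -24.6  -0.5] w 0.212 | x -1.66 y -0.00 z 0.04 spin -0.06 j7 0.21
```

View pics/d5.png

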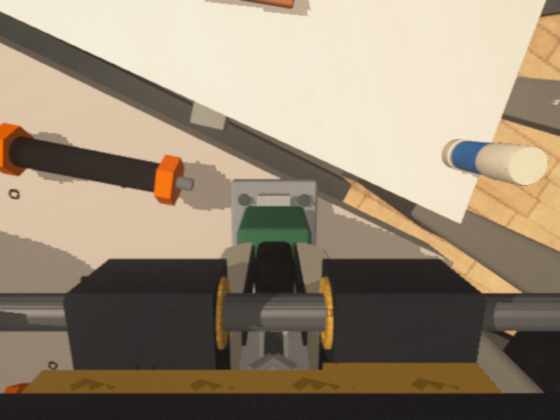

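>>> send_rows:
  commands:
    - {"x":-0.2,"y":0,"z":0,"spin":0}
    - {"x":-0.2,"y":0,"z":0,"spin":0}
    - {"x":-0.2,"y":0,"z":0,"spin":0}
    - {"x":-0.2,"y":0,"z":0,"spin":0}
    - {"x":-0.2,"y":0,"z":0,"spin":0}
  fingers: 0.4

```text
time_s: 10.45
ee_pos: [0.5957, 0.0566, 0.0983]
orientation: [[-0.11, 0.994, -0.001], [0.994, 0.11, 0.001], [0.001, -0.0, -1.0]]
force: [0.1, 0.4, -0.3]
width: 0.52
```

>>> send_rows:
  commands:
    - {"x":0,"y":0,"z":-1,"spin":0}
    - {"x":0,"y":0,"z":-2.2,"spin":0}
    - {"x":0,"y":0,"z":-3.4,"spin":0}
    - {"x":0,"y":0,"z":-4.6,"spin":0}
    - {"x":0,"y":0,"z":-5.1,"spin":0}
    - {"x":0,"y":0,"z":-5.1,"spin":0}

```text
time_s: 10.95
ee_pos: [0.5979, 0.056, 0.2556]
orientation: [[-0.11, 0.994, 0.006], [0.994, 0.11, 0.002], [0.001, 0.007, -1.0]]
force: [-0.2, -0.4, -0.3]
width: 0.601
```

```bash
python3 - <<'E'
from h import *
go(.500,.384,.25,87.2)
s,k=wr(); show(s,"d6.png")
print([rs(d["xyz"]) for d in arm.tip_of("tail_grip",s)])
E
```

```text
t 10.95 pos [0.5979, 0.056, 0.2556] yaw 6.3 F [-0.2 -0.4 -0.3] w 0.601 | x 11.22 y -2.05 z 0.19 spin -16.18 j7 0.13
[[0.5941, 0.0412, 0.1112]]
```

View pics/d6.png

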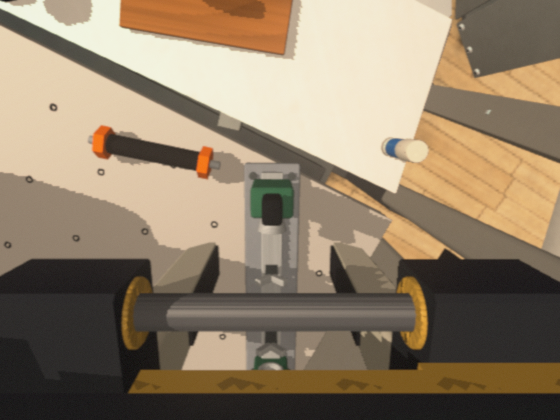

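```bash
python3 - <<'E'
from h import *
s,k=wr(); print(rs(k["ee"])); show(s,"d7.png",(220,140,340,290),4)
import pickle; pickle.dump((s,k),open("d7.pkl","wb"))
E
```

```text
[0.5958, 0.056, 0.2516]
```

View pics/d7.png

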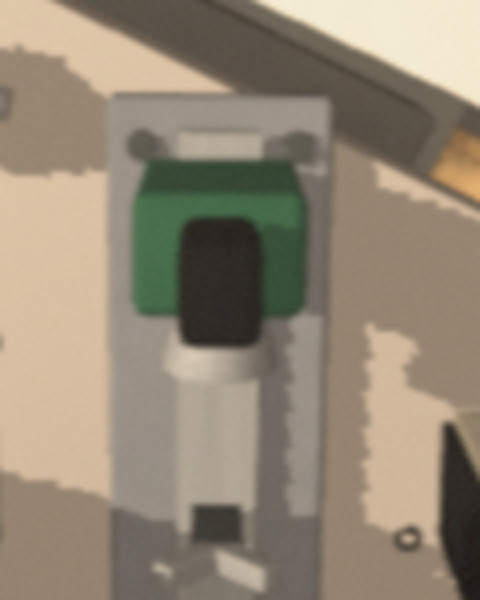

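```bash
python3 - <<'E'
from h import *
import pickle
a=np.radians(6.2); ex=np.array([np.cos(a),np.sin(a)]); ey=np.array([-np.sin(a),np.cos(a)]); o=np.array([.6152,-.111])
for f,ox,oy in (("d1.pkl",220,110),("d7.pkl",220,140)):
    s,k=pickle.load(open(f,"rb"))
    def q(n,u,v,z):
        w=back(s,(ox+u/4,oy+v/4),z,**k)[:2]-o; print(f,n,"bench x %.4f y %.4f"%(w@ex,w@ey))
    if f=="d1.pkl":
        q("bed end",228,82,.015);q("grip top c",226,402,.132);q("green back base",222,270,.02);q("green top back",222,303,.085);q("mouth",220,488,.082);q("mouth",220,488,.07)
    else:
        q("bed end",220,97,.015);q("grip top c",220,295,.132);q("green back base",218,160,.02);q("green top back",218,193,.085);q("mouth",216,378,.082);q("mouth",216,378,.07);q("rest",215,545,.07)
E
```

```text
d1.pkl bed end bench x -0.0005 y 0.1863
d1.pkl grip top c bench x -0.0001 y 0.1172
d1.pkl green back base bench x -0.0010 y 0.1309
d1.pkl green top back bench x -0.0012 y 0.1319
d1.pkl mouth bench x -0.0006 y 0.0812
d1.pkl mouth bench x -0.0005 y 0.0775
d7.pkl bed end bench x 0.0002 y 0.1870
d7.pkl grip top c bench x -0.0001 y 0.1546
d7.pkl green back base bench x -0.0004 y 0.1685
d7.pkl green top back bench x -0.0005 y 0.1698
d7.pkl mouth bench x -0.0009 y 0.1189
d7.pkl mouth bench x -0.0009 y 0.1151
d7.pkl rest bench x -0.0011 y 0.0649
```

```bash
python3 - <<'E'
from h import *
go(.500,.384,.25,87.2)
E
```

```text
t 11.10 pos [0.5953, 0.0558, 0.2506] yaw 6.3 F [ 0.3  0.3 -0.8] w 0.601 | x 11.22 y -1.96 z 0.03 spin -16.18 j7 0.13
```

>>> send_rows:
  commands:
    - {"x":11.2,"y":-1.95,"z":0,"spin":-16.2}
    - {"x":11.2,"y":-1.95,"z":0,"spin":-16.2}
    - {"x":11.2,"y":-1.95,"z":0,"spin":-16.2}
    - {"x":11.2,"y":-1.95,"z":0,"spin":-16.2}
    - {"x":11.2,"y":-1.95,"z":0,"spin":-16.2}
    - {"x":11.2,"y":-1.95,"z":0,"spin":-16.2}
    - {"x":11.2,"y":-1.95,"z":0,"spin":-16.2}
    - {"x":11.2,"y":-1.95,"z":0,"spin":-16.2}

```text
time_s: 11.77
ee_pos: [0.5016, 0.377, 0.2495]
orientation: [[-0.898, 0.44, -0.003], [0.44, 0.898, -0.002], [0.002, -0.003, -1.0]]
force: [1.2, 0.2, -0.5]
width: 0.596
```

```bash
python3 - <<'E'
from h import *
go(.500,.384,.25,87.2)
E
```

```text
t 11.77 pos [0.5016, 0.377, 0.2495] yaw 63.9 F [ 1.2  0.2 -0.5] w 0.596 | x 0.15 y 0.19 z -0.02 spin -4.66 j7 0.43
```

>>> send_rows:
  commands:
    - {"x":0,"y":0,"z":0,"spin":-4.6}
    - {"x":0,"y":0,"z":0,"spin":-4.6}
    - {"x":0,"y":0,"z":0,"spin":-4.6}
    - {"x":0,"y":0,"z":0,"spin":-4.6}
    - {"x":0,"y":0,"z":0,"spin":-4.6}
    - {"x":0,"y":0,"z":0,"spin":-4.6}
    - {"x":0,"y":0,"z":0,"spin":-4.6}
    - {"x":0,"y":0,"z":0,"spin":-4.6}
  fingers: 0.6

```text
time_s: 12.43
ee_pos: [0.5034, 0.3752, 0.2512]
orientation: [[-0.998, 0.062, -0.0], [0.062, 0.998, -0.0], [0.0, -0.0, -1.0]]
force: [-0.0, -0.5, 0.5]
width: 0.398
```

```bash
python3 - <<'E'
from h import *
go(.500,.384,.015,87.2)
s,k=wr(); show(s,"e1.png"); show(s,"e2.png",(200,60,360,280),3)
import pickle; pickle.dump((s,k),open("e1.pkl","wb"))
for n in ["gauge_rod_c","case_rim","rod_case"]:
    print(n,[(rs(d["xyz"]),round(d["p"],2),[int(a) for a in proj(s,d["xyz"],**k)]) for d in arm.tip_of(n,s)[:4]])
E
```

```text
t 12.43 pos [0.5034, 0.3752, 0.2512] yaw 86.4 F [-0.  -0.5  0.5] w 0.398 | x 0.13 y 0.29 z 7.87 spin -0.16 j7 0.77
gauge_rod_c [([0.4998, 0.3844, 0.0381], 0.91, [282, 179])]
case_rim [([0.4996, 0.3881, 0.0502], 0.75, [285, 180])]
rod_case [([0.5031, 0.3832, -0.0014], 0.61, [280, 177])]
```

View pics/e2.png

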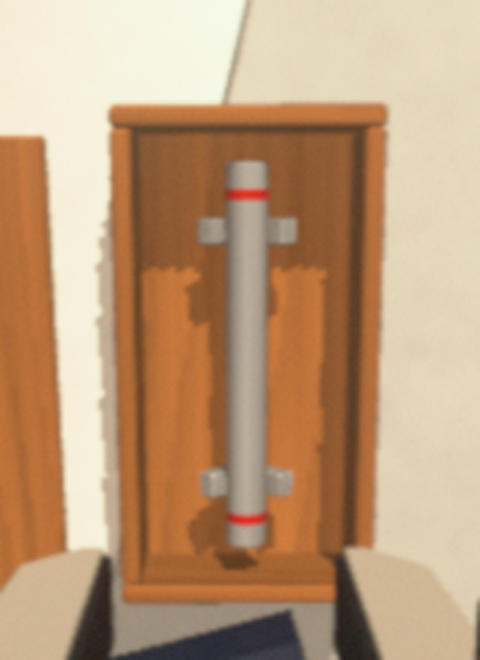

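```bash
python3 - <<'E'
from h import *
import pickle
s,k=pickle.load(open("e1.pkl","rb"))
q=lambda u,v,z:back(s,(200+u/3,60+v/3),z,**k)[:2]
a,b=q(248,162,.036),q(248,546,.036); print("rod",rs(a),rs(b),"c",rs((a+b)/2),"yaw",np.degrees(np.arctan2(*(b-a)[::-1])), np.linalg.norm(a-b))
c=[q(111,108,.05),q(386,108,.05),q(370,590,.05),q(120,592,.05)]; print("case",rs(c),rs(np.mean(c,0)))
E
```

```text
rod [0.4265, 0.3888] [0.5766, 0.3803] c [0.5016, 0.3846] yaw -3.217854405041593 0.15038532510115774
case [[0.4054, 0.3409], [0.4115, 0.4384], [0.5932, 0.4275], [0.5879, 0.3285]] [0.4995, 0.3838]
```

```bash
python3 - <<'E'
from h import *
arm.snapshot("side")
go(.5015,.3845,.016,86.8)
E
```

```text
t 12.68 pos [0.5034, 0.3754, 0.2515] yaw 86.5 F [ 0.3 -0.8  0.2] w 0.400 | x 0.08 y 0.30 z 7.85 spin -0.06 j7 0.77
```

>>> send_rows:
  commands:
    - {"x":0.08,"y":0.3,"z":1,"spin":-0.06}
    - {"x":0.08,"y":0.3,"z":2.3,"spin":-0.06}
    - {"x":0.08,"y":0.3,"z":3.6,"spin":-0.06}
    - {"x":0.08,"y":0.3,"z":4.6,"spin":-0.06}
    - {"x":0.08,"y":0.3,"z":5.2,"spin":-0.06}
    - {"x":0.08,"y":0.3,"z":5.2,"spin":-0.06}
    - {"x":0.08,"y":0.3,"z":5.2,"spin":-0.06}
  fingers: 0.65

```text
time_s: 13.27
ee_pos: [0.5014, 0.3843, 0.095]
orientation: [[-0.998, 0.055, -0.001], [0.055, 0.998, -0.001], [0.001, -0.001, -1.0]]
force: [-1.2, -0.7, 0.2]
width: 0.354
```

```bash
python3 - <<'E'
from h import *
go(.5015,.3845,.016,86.8)
s,k=wr(); show(s,"e3.png")
E
```

```text
t 13.27 pos [0.5014, 0.3843, 0.095] yaw 86.8 F [-1.2 -0.7  0.2] w 0.354 | x -0.01 y 0.01 z 2.63 spin 0.01 j7 0.76
```

View pics/e3.png

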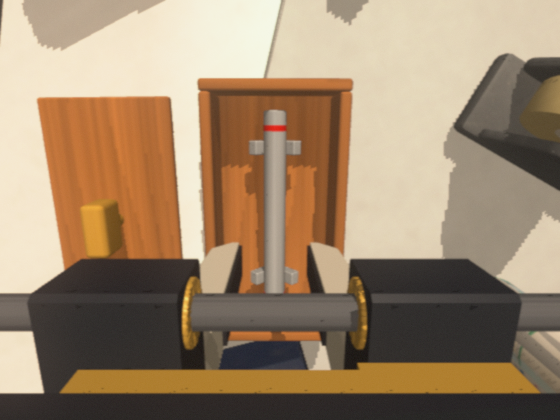

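>>> send_rows:
  commands:
    - {"x":0,"y":0,"z":0.8,"spin":0}
    - {"x":0,"y":0,"z":1.6,"spin":0}
    - {"x":0,"y":0,"z":2.2,"spin":0}
    - {"x":0,"y":0,"z":2.6,"spin":0}
    - {"x":0,"y":0,"z":2.63,"spin":0}
    - {"x":0,"y":0,"z":2.63,"spin":0}

```text
time_s: 13.82
ee_pos: [0.5021, 0.3849, 0.0174]
orientation: [[-0.998, 0.055, 0.001], [0.055, 0.998, 0.001], [-0.001, 0.001, -1.0]]
force: [0.3, -0.6, 0.1]
width: 0.352
```

>>> send_rows:
  commands:
    - {"x":0,"y":0,"z":0,"spin":0}
    - {"x":0,"y":0,"z":0,"spin":0}
    - {"x":0,"y":0,"z":0,"spin":0}
    - {"x":0,"y":0,"z":0,"spin":0}
    - {"x":0,"y":0,"z":0,"spin":0}
  fingers: 1
  squeeze: 40

```text
time_s: 14.23
ee_pos: [0.5019, 0.3846, 0.0171]
orientation: [[-0.998, 0.055, 0.001], [0.055, 0.998, 0.001], [-0.001, 0.001, -1.0]]
force: [-0.2, -0.7, 0.5]
width: 0.042
```

```bash
python3 - <<'E'
from h import *
go(.5015,.3845,.016,86.8)
s,k=wr(); show(s,"e4.png")
E
```

```text
t 14.23 pos [0.5019, 0.3846, 0.0171] yaw 86.8 F [-0.2 -0.7  0.5] w 0.042 | x 0.01 y -0.01 z 0.04 spin 0.01 j7 0.75
```

View pics/e4.png

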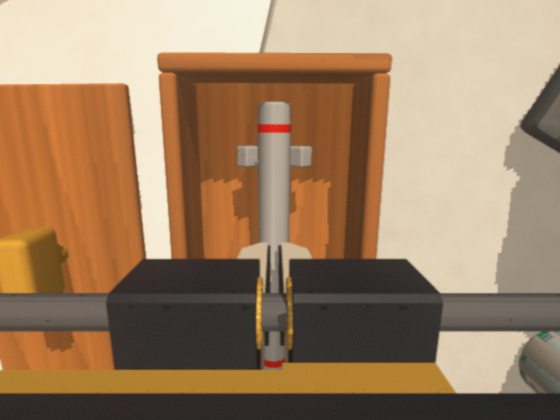

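```bash
python3 - <<'E'
from h import *
go(.5015,.3845,.016,86.8)
s,k=wr(); show(s,"e5.png",(220,90,330,400),2)
show(s,"e6.png",(220,90,330,270),4)
st=arm.state()
for z in (.017,.036,.042): print(z,proj(s,[k["ee"][0],k["ee"][1],z],**k))
s=arm.snapshot("side"); show(s,"e7.png",(240,150,330,230),8)
print(arm.state()["width"])
E
```

```text
t 14.28 pos [0.5018, 0.3846, 0.0169] yaw 86.8 F [ 0.4 -0.8  0.5] w 0.021 | x 0.01 y -0.00 z 0.03 spin 0.01 j7 0.75
0.017 [np.float64(275.15023105265306), np.float64(242.7048061550001)]
0.036 [np.float64(275.25019624865666), np.float64(254.57817626580658)]
0.042 [np.float64(275.28609181510836), np.float64(258.8416735914235)]
0.0032414987589321595
```

View pics/e6.png

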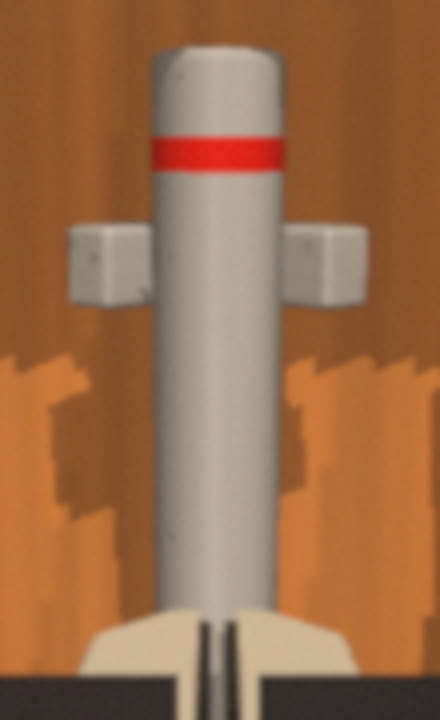

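View pics/e7.png

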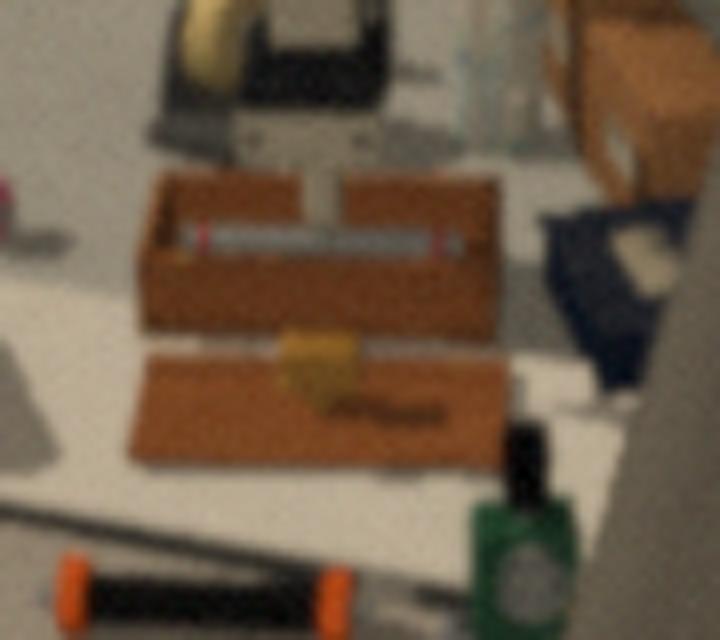

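>>> send_rows:
  commands:
    - {"x":0,"y":0,"z":0,"spin":0}
    - {"x":0,"y":0,"z":0,"spin":0}
    - {"x":0,"y":0,"z":0,"spin":0}
    - {"x":0,"y":0,"z":0,"spin":0}
  fingers: 0.65
  squeeze: 15

```text
time_s: 14.72
ee_pos: [0.5016, 0.3844, 0.0165]
orientation: [[-0.998, 0.055, -0.0], [0.055, 0.998, -0.0], [0.0, -0.0, -1.0]]
force: [-0.8, 0.3, -0.1]
width: 0.243
```

```bash
python3 - <<'E'
from h import *
go(.5015,.3845,.016,86.8)
s,k=wr(); show(s,"e8.png",(200,90,350,400),2)
E
```

```text
t 14.72 pos [0.5016, 0.3844, 0.0165] yaw 86.8 F [-0.8  0.3 -0.1] w 0.243 | x 0.00 y 0.00 z 0.02 spin 0.01 j7 0.75
```

View pics/e8.png

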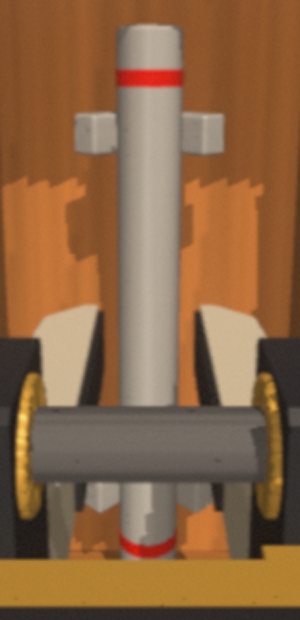

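>>> send_rows:
  commands:
    - {"x":0,"y":0,"z":0,"spin":0}
    - {"x":0,"y":0,"z":0,"spin":0}
    - {"x":0,"y":0,"z":0,"spin":0}
  fingers: 0.85
  squeeze: 8

```text
time_s: 15.02
ee_pos: [0.5016, 0.3845, 0.0165]
orientation: [[-0.998, 0.055, 0.0], [0.055, 0.998, -0.0], [-0.0, -0.0, -1.0]]
force: [-0.8, -0.2, -0.9]
width: 0.173
```

>>> send_rows:
  commands:
    - {"x":0,"y":0,"z":0,"spin":0}
    - {"x":0,"y":0,"z":0,"spin":0}
  fingers: 1
  squeeze: 8

```text
time_s: 15.18
ee_pos: [0.5017, 0.3845, 0.0166]
orientation: [[-0.998, 0.055, 0.0], [0.055, 0.998, 0.0], [-0.0, 0.0, -1.0]]
force: [-0.6, 0.0, 0.3]
width: 0.055
```

>>> send_rows:
  commands:
    - {"x":0,"y":0,"z":0,"spin":0}
    - {"x":0,"y":0,"z":0,"spin":0}
    - {"x":0,"y":0,"z":0,"spin":0}
  fingers: 1

```text
time_s: 15.43
ee_pos: [0.5017, 0.3845, 0.0167]
orientation: [[-0.998, 0.055, 0.0], [0.055, 0.998, 0.0], [-0.0, 0.0, -1.0]]
force: [-0.6, -0.2, 3.2]
width: 0.005
```

```bash
python3 - <<'E'
from h import *
s,k=wr()
for z in (0,.01,.02,.034,.04): print(z,rs(back(s,(274.5,102),z,**k)[:2]), "width@end mm", 1000*np.linalg.norm(back(s,(220+152/4,90+100/4),z,**k)-back(s,(220+284/4,90+100/4),z,**k)))
show(s,"e9.png",(140,30,420,290),2.5)
print(arm.state()["width"],arm.state()["force"])
E
```

```text
0 [0.4236, 0.3884] width@end mm 18.86704537487087
0.01 [0.4242, 0.3884] width@end mm 17.960077273955402
0.02 [0.4248, 0.3883] width@end mm 17.053109173039875
0.034 [0.4257, 0.3883] width@end mm 15.783353831758186
0.04 [0.426, 0.3882] width@end mm 15.239172971208882
0.003534768788228103 [0.36542773 0.26469909 3.167527  ]
```

View pics/e9.png

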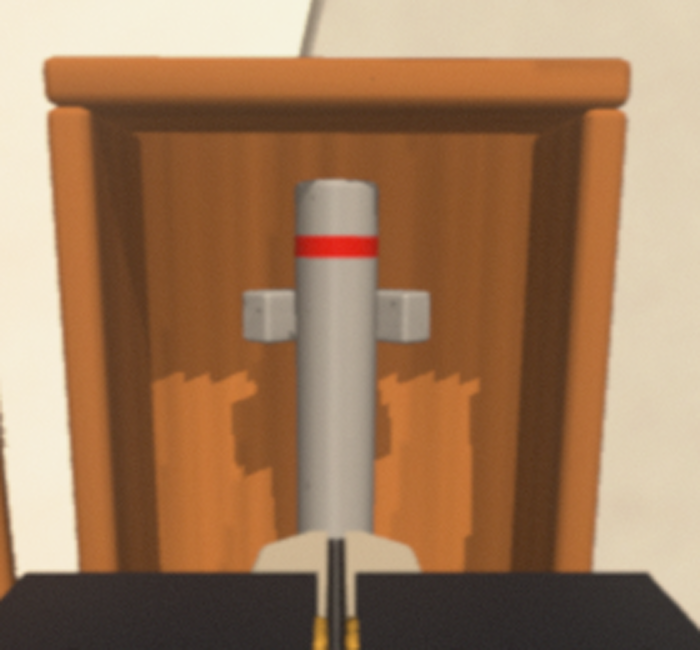

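>>> send_rows:
  commands:
    - {"x":0,"y":0,"z":0,"spin":0}
    - {"x":0,"y":0,"z":0,"spin":0}
    - {"x":0,"y":0,"z":0,"spin":0}
    - {"x":0,"y":0,"z":0,"spin":0}
    - {"x":0,"y":0,"z":0.1,"spin":0}
    - {"x":0,"y":0,"z":0.2,"spin":0}
    - {"x":0,"y":0,"z":0.25,"spin":0}
  fingers: 0.65

```text
time_s: 16.07
ee_pos: [0.5014, 0.3843, 0.0085]
orientation: [[-0.998, 0.055, -0.0], [0.055, 0.998, -0.0], [0.0, -0.0, -1.0]]
force: [-0.2, 0.2, 0.2]
width: 0.344
```

>>> send_rows:
  commands:
    - {"x":0,"y":0,"z":0,"spin":0}
    - {"x":0,"y":0,"z":0,"spin":0}
    - {"x":0,"y":0,"z":0,"spin":0}
    - {"x":0,"y":0,"z":0,"spin":0}
  fingers: 1

```text
time_s: 16.4
ee_pos: [0.5016, 0.3844, 0.0091]
orientation: [[-0.998, 0.055, -0.0], [0.055, 0.998, -0.0], [0.0, -0.0, -1.0]]
force: [0.9, -0.7, -1.3]
width: 0.163
```

>>> send_rows:
  commands:
    - {"x":0,"y":0,"z":0,"spin":0}
    - {"x":0,"y":0,"z":0,"spin":0}
    - {"x":0,"y":0,"z":0,"spin":0}
    - {"x":0,"y":0,"z":0,"spin":0}
    - {"x":0,"y":0,"z":0.06,"spin":0}
    - {"x":0,"y":0,"z":0.12,"spin":0}
    - {"x":0,"y":0,"z":0.12,"spin":0}
  fingers: 0.65

```text
time_s: 16.98
ee_pos: [0.5015, 0.3844, 0.0051]
orientation: [[-0.998, 0.055, -0.0], [0.055, 0.998, -0.0], [0.0, -0.0, -1.0]]
force: [0.4, -0.5, 0.3]
width: 0.349
```

>>> send_rows:
  commands:
    - {"x":0,"y":0,"z":0.06,"spin":0}
    - {"x":0,"y":0,"z":0.12,"spin":0}
    - {"x":0,"y":0,"z":0.12,"spin":0}

```text
time_s: 17.23
ee_pos: [0.5015, 0.3843, 0.0015]
orientation: [[-0.998, 0.055, -0.0], [0.055, 0.998, -0.0], [0.0, -0.0, -1.0]]
force: [0.5, 0.3, 0.4]
width: 0.349
```

```bash
python3 - <<'E'
from h import *
go(.5015,.3845,.016,86.8)
s,k=wr(); show(s,"f1.png",(140,30,420,290),2.5)
E
```

```text
t 17.23 pos [0.5015, 0.3843, 0.0015] yaw 86.8 F [0.5 0.3 0.4] w 0.349 | x -0.00 y 0.00 z -0.48 spin 0.01 j7 0.75
```

View pics/f1.png

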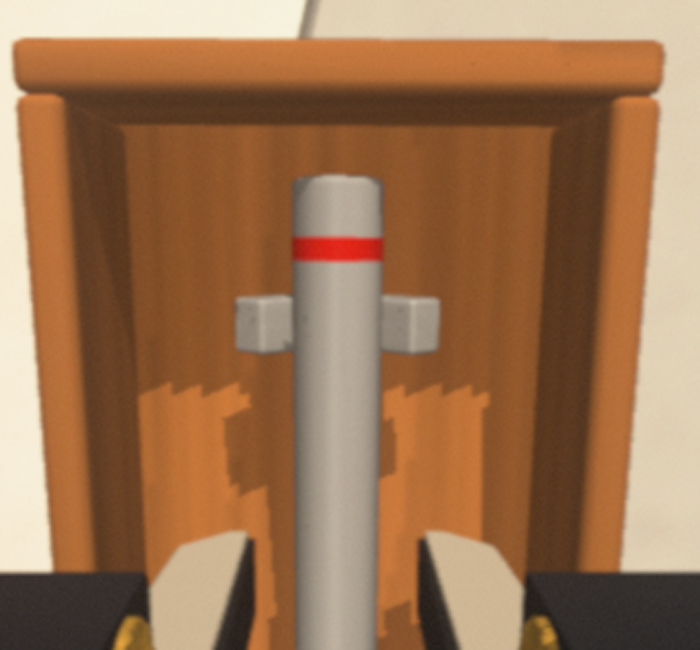

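>>> send_rows:
  commands:
    - {"x":0,"y":0,"z":0.08,"spin":0}
    - {"x":0,"y":0,"z":0.16,"spin":0}
    - {"x":0,"y":0,"z":0.22,"spin":0}
    - {"x":0,"y":0,"z":0.22,"spin":0}

```text
time_s: 17.62
ee_pos: [0.5014, 0.3843, -0.0052]
orientation: [[-0.998, 0.055, -0.0], [0.055, 0.998, -0.0], [0.0, -0.0, -1.0]]
force: [0.2, 0.2, 0.3]
width: 0.351
```

>>> send_rows:
  commands:
    - {"x":0,"y":0,"z":0,"spin":0}
    - {"x":0,"y":0,"z":0,"spin":0}
    - {"x":0,"y":0,"z":0,"spin":0}
    - {"x":0,"y":0,"z":0,"spin":0}
    - {"x":0,"y":0,"z":0,"spin":0}
  fingers: 1
  squeeze: 40

```text
time_s: 18.03
ee_pos: [0.5017, 0.3844, -0.0046]
orientation: [[-0.998, 0.055, 0.0], [0.055, 0.998, 0.0], [-0.0, 0.0, -1.0]]
force: [-0.5, -0.2, 0.5]
width: 0.157
```

```bash
python3 - <<'E'
from h import *
go(.5015,.3845,.20,86.8)
s,k=wr(); show(s,"f2.png",(140,30,420,290),2.5)
E
```

```text
t 18.03 pos [0.5017, 0.3844, -0.0046] yaw 86.8 F [-0.5 -0.2  0.5] w 0.157 | x 0.01 y 0.00 z -6.82 spin 0.01 j7 0.75
```

View pics/f2.png

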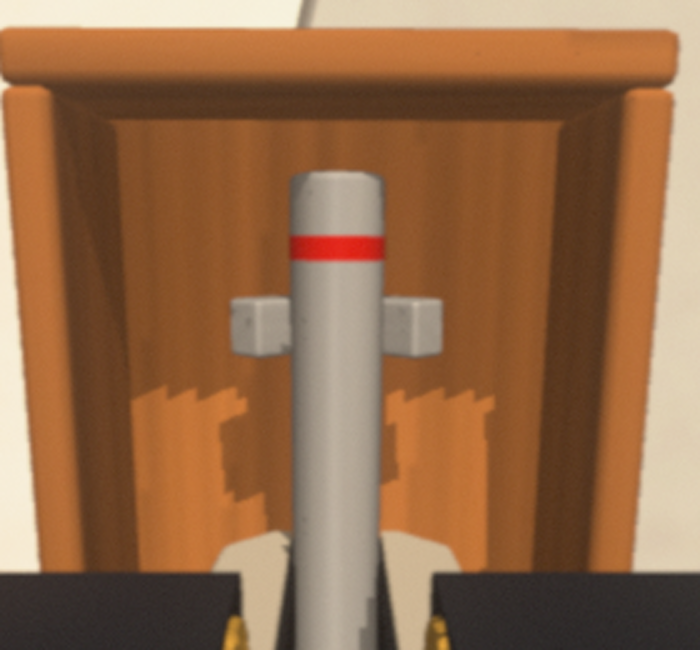

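>>> send_rows:
  commands:
    - {"x":0,"y":0,"z":-0.7,"spin":0}
    - {"x":0,"y":0,"z":-1.6,"spin":0}
    - {"x":0,"y":0,"z":-2.8,"spin":0}
    - {"x":0,"y":0,"z":-4,"spin":0}
    - {"x":0,"y":0,"z":-5.2,"spin":0}
    - {"x":0,"y":0,"z":-6.4,"spin":0}
    - {"x":0,"y":0,"z":-6.8,"spin":0}

```text
time_s: 18.67
ee_pos: [0.5031, 0.3856, 0.2045]
orientation: [[-0.998, 0.055, 0.005], [0.055, 0.998, 0.004], [-0.005, 0.005, -1.0]]
force: [0.9, 0.5, -2.0]
width: 0.161
```

```bash
python3 - <<'E'
from h import *
go(.585,.02,.20,6.2)
s,k=wr(); show(s,"f3.png")
E
```

```text
t 18.67 pos [0.5031, 0.3856, 0.2045] yaw 86.8 F [ 0.9  0.5 -2. ] w 0.161 | x -3.40 y -12.02 z 0.11 spin 16.12 j7 0.76
```

View pics/f3.png

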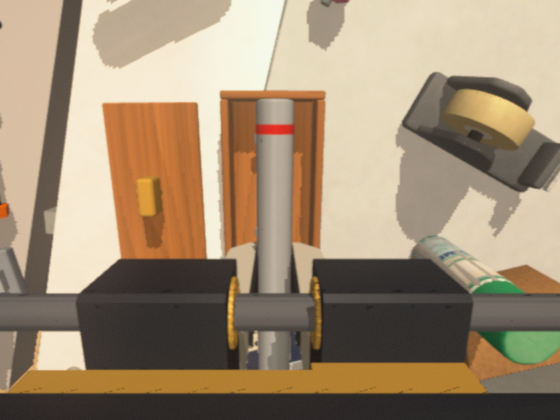

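>>> send_rows:
  commands:
    - {"x":-0.2,"y":-0.5,"z":-0.3,"spin":0.8}
    - {"x":-3.4,"y":-12,"z":-0.5,"spin":16.1}
    - {"x":-3.4,"y":-12,"z":-0.5,"spin":16.1}
    - {"x":-3.4,"y":-12,"z":-0.5,"spin":16.1}
    - {"x":-3.4,"y":-12,"z":-0.5,"spin":16.1}
    - {"x":-3.4,"y":-12,"z":-0.5,"spin":16.1}
    - {"x":-3.4,"y":-12,"z":-0.5,"spin":16.1}
    - {"x":-3.4,"y":-12,"z":-0.5,"spin":16.1}

```text
time_s: 19.38
ee_pos: [0.5685, 0.0822, 0.2115]
orientation: [[-0.535, 0.845, -0.002], [0.845, 0.535, -0.001], [0.0, -0.002, -1.0]]
force: [0.3, 0.3, -2.6]
width: 0.16
```

```bash
python3 - <<'E'
from h import *
go(.6125,-.086,.20,6.2)
E
```

```text
t 19.38 pos [0.5685, 0.0822, 0.2115] yaw 32.4 F [ 0.3  0.3 -2.6] w 0.160 | x -5.52 y -1.76 z 0.39 spin 5.23 j7 0.48
```

>>> send_rows:
  commands:
    - {"x":-1,"y":0,"z":0,"spin":5.2}
    - {"x":-2,"y":0,"z":0,"spin":5.2}
    - {"x":-2.5,"y":-0.3,"z":0,"spin":5.2}
    - {"x":-2.5,"y":-0.3,"z":0,"spin":5.2}
    - {"x":-2.5,"y":-0.3,"z":0,"spin":5.2}
    - {"x":-2.5,"y":-0.3,"z":0,"spin":5.2}

```text
time_s: 19.88
ee_pos: [0.6014, 0.0167, 0.2115]
orientation: [[-0.12, 0.993, -0.002], [0.993, 0.12, -0.001], [-0.0, -0.003, -1.0]]
force: [0.1, 0.1, -2.5]
width: 0.161
```

```bash
python3 - <<'E'
from h import *
go(.6125,-.086,.20,6.2)
s,k=wr(); show(s,"f4.png")
s=arm.snapshot("top"); show(s,"f5.png",(200,60,400,230),4)
E
```

```text
t 19.88 pos [0.6014, 0.0167, 0.2115] yaw 6.9 F [ 0.1  0.1 -2.5] w 0.161 | x -3.44 y -0.04 z 0.39 spin 0.14 j7 0.24
```

View pics/f4.png

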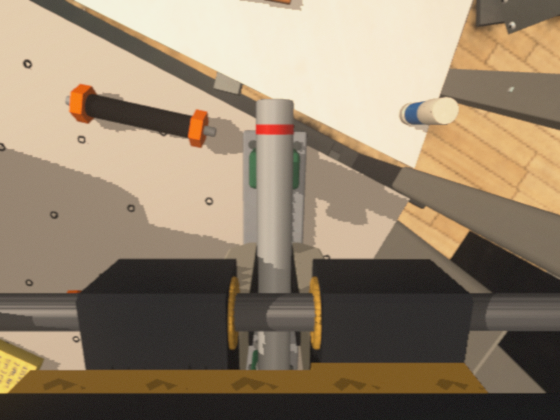

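View pics/f5.png

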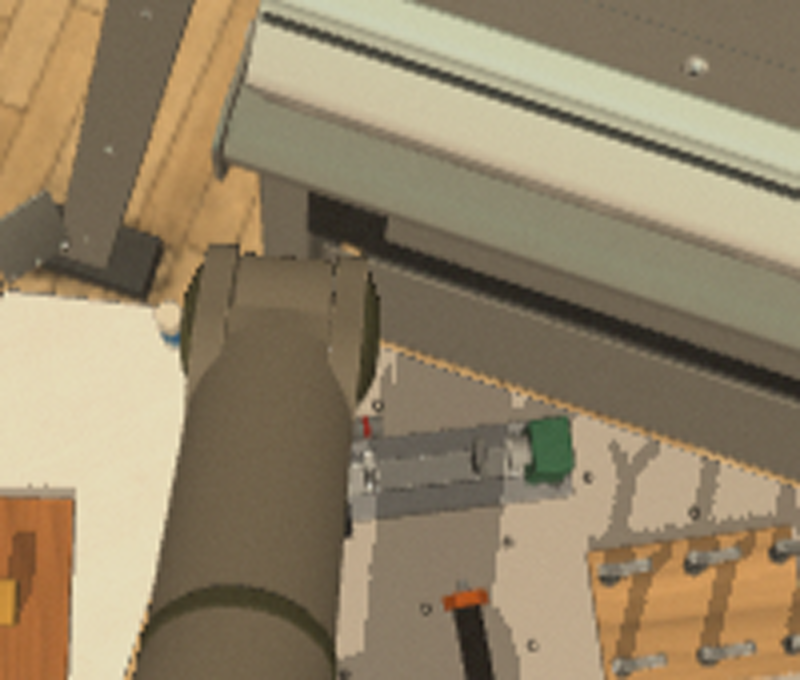

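>>> send_rows:
  commands:
    - {"x":-0.8,"y":0,"z":0,"spin":0.14}
    - {"x":-1.6,"y":0,"z":0,"spin":0.14}
    - {"x":-2.4,"y":-0.02,"z":0,"spin":0.14}
    - {"x":-3,"y":-0.04,"z":0,"spin":0.14}
    - {"x":-3.44,"y":-0.04,"z":0,"spin":0.14}
    - {"x":-3.44,"y":-0.04,"z":0,"spin":0.14}

```text
time_s: 20.48
ee_pos: [0.6131, -0.089, 0.2132]
orientation: [[-0.103, 0.995, 0.0], [0.995, 0.103, -0.001], [-0.001, 0.0, -1.0]]
force: [-0.4, 0.1, -1.5]
width: 0.161
```

```bash
python3 - <<'E'
from h import *
arm.snapshot("side")
a=np.radians(6.2); ex=np.array([np.cos(a),np.sin(a)]); ey=np.array([-np.sin(a),np.cos(a)]); o=np.array([.6152,-.111])-.0006*ex
p=o+.023*ey; print(p)
go(p[0],p[1],.10,6.2)
s,k=wr(); show(s,"f6.png")
w=lambda u,v,z:(lambda d:(round(d@ex,4),round(d@ey,4)))(back(s,(u,v),z,**k)[:2]-o)
print("rod end", w(275,100,.21+.0386))
s=arm.snapshot("top"); show(s,"f7.png",(200,60,400,230),4)
E
```

```text
[ 0.61211952 -0.08819933]
t 20.53 pos [0.6131, -0.0869, 0.213] yaw 6.0 F [-0.7  1.1 -1.4] w 0.163 | x -0.04 y -0.04 z 3.77 spin -0.04 j7 0.40
rod end (np.float64(0.002), np.float64(0.0997))
```

View pics/f6.png

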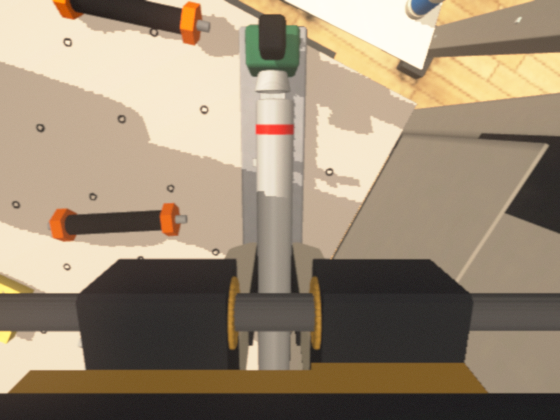

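View pics/f7.png

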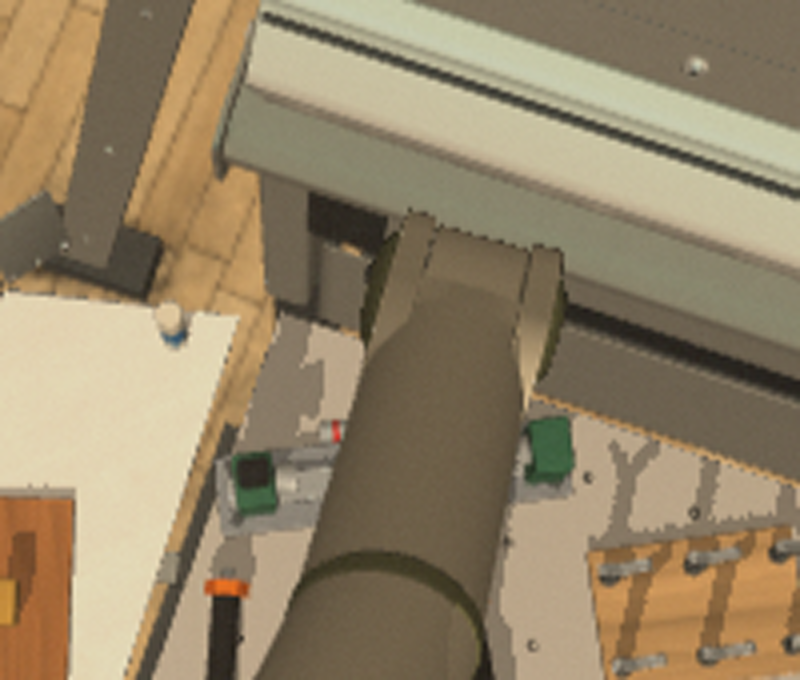

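```bash
python3 - <<'E'
from h import *
import pickle
a=np.radians(6.2); ex=np.array([np.cos(a),np.sin(a)]); ey=np.array([-np.sin(a),np.cos(a)]); o=np.array([.6152,-.111])-.0006*ex
s,k=wr()
b1,b2=back(s,(410,105),0,**k)[:2],back(s,(335,255),0,**k)[:2]; print(rs(b1),rs(b2))
n=np.array([-(b2-b1)[1],(b2-b1)[0]]); n/=np.linalg.norm(n)
for h in (0,.05,.08,.1,.15,.2,.25):
    t1,t2=back(s,(545,145),h,**k)[:2],back(s,(460,280),h,**k)[:2]; print(h,(t1-b1)@n,(t2-b1)@n)
c=o+.023*ey
for sx in (.094,):
  for sy in (-.0375,.0375):
    q=c+ex*sx+ey*sy; print("corner",rs(q),"dist to wall",(q-b1)@n)
E
```

```text
[0.7531, 0.0175] [0.6968, -0.1654]
0 0.1612926610258312 0.15733140979315333
0.05 0.12538385159641913 0.12191254405414798
0.08 0.10383856593877193 0.10066122461074481
0.1 0.08947504216700705 0.08649367831514274
0.15 0.05356623273759508 0.05107481257613749
0.2 0.01765742330818311 0.01565594683713213
0.25 -0.018251386121228976 -0.019762918901873223
corner [0.7096, -0.1153] dist to wall -0.002503466027793319
corner [0.7015, -0.0408] dist to wall -0.032153731658187426
```

>>> send_rows:
  commands:
    - {"x":0.03,"y":-0.04,"z":0.8,"spin":-0.04}
    - {"x":0.03,"y":-0.04,"z":1.6,"spin":-0.04}
    - {"x":0.03,"y":-0.04,"z":2.2,"spin":-0.04}
    - {"x":0.03,"y":-0.04,"z":2.6,"spin":-0.04}
    - {"x":0.03,"y":-0.04,"z":2.8,"spin":-0.04}
    - {"x":0.03,"y":-0.04,"z":2.9,"spin":-0.04}
    - {"x":0.03,"y":-0.04,"z":3,"spin":-0.04}
    - {"x":0.03,"y":-0.04,"z":3,"spin":-0.04}

```text
time_s: 21.35
ee_pos: [0.6123, -0.0853, 0.1234]
orientation: [[-0.108, 0.994, 0.001], [0.994, 0.108, 0.0], [-0.0, 0.001, -1.0]]
force: [0.7, 0.2, -2.4]
width: 0.161
```

>>> send_rows:
  commands:
    - {"x":0,"y":0,"z":0.1,"spin":0}
    - {"x":0,"y":0,"z":0.2,"spin":0}
    - {"x":0,"y":0,"z":0.2,"spin":0}

```text
time_s: 21.6
ee_pos: [0.6118, -0.0855, 0.1171]
orientation: [[-0.108, 0.994, 0.0], [0.994, 0.108, 0.0], [0.0, 0.0, -1.0]]
force: [-0.1, -0.0, -2.6]
width: 0.156
```

>>> send_rows:
  commands:
    - {"x":0,"y":0,"z":0.1,"spin":0}
    - {"x":0,"y":0,"z":0.2,"spin":0}
    - {"x":0,"y":0,"z":0.2,"spin":0}

```text
time_s: 21.85
ee_pos: [0.6116, -0.0855, 0.1106]
orientation: [[-0.108, 0.994, -0.001], [0.994, 0.108, 0.0], [0.0, -0.001, -1.0]]
force: [-0.1, 0.0, -2.9]
width: 0.157
```

>>> send_rows:
  commands:
    - {"x":0,"y":0,"z":0.1,"spin":0}
    - {"x":0,"y":0,"z":0.2,"spin":0}
    - {"x":0,"y":0,"z":0.2,"spin":0}

```text
time_s: 22.1
ee_pos: [0.6116, -0.0854, 0.1045]
orientation: [[-0.108, 0.994, -0.001], [0.994, 0.108, 0.0], [0.0, -0.001, -1.0]]
force: [0.2, 0.4, -2.4]
width: 0.159
```

```bash
python3 - <<'E'
from h import *
go(.6119,-.0862,.031,6.2)
s,k=wr(); show(s,"g1.png")
E
```

```text
t 22.10 pos [0.6116, -0.0854, 0.1045] yaw 6.2 F [ 0.2  0.4 -2.4] w 0.159 | x -0.03 y 0.01 z 2.45 spin 0.00 j7 0.46
```

View pics/g1.png

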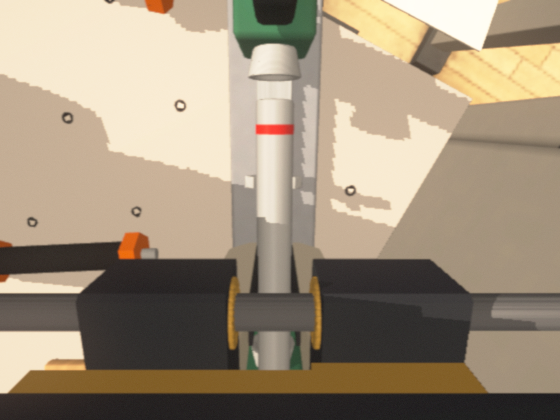

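>>> send_rows:
  commands:
    - {"x":0,"y":0,"z":0.15,"spin":0}
    - {"x":0,"y":0,"z":0.3,"spin":0}
    - {"x":0,"y":0,"z":0.3,"spin":0}

```text
time_s: 22.4
ee_pos: [0.6114, -0.0854, 0.0952]
orientation: [[-0.108, 0.994, -0.001], [0.994, 0.108, 0.0], [0.0, -0.001, -1.0]]
force: [-1.3, 0.9, -3.0]
width: 0.162
```

>>> send_rows:
  commands:
    - {"x":0,"y":0,"z":0.15,"spin":0}
    - {"x":0,"y":0,"z":0.3,"spin":0}
    - {"x":0,"y":0,"z":0.3,"spin":0}

```text
time_s: 22.65
ee_pos: [0.6114, -0.0854, 0.0862]
orientation: [[-0.108, 0.994, -0.001], [0.994, 0.108, 0.0], [0.0, -0.001, -1.0]]
force: [-0.2, 0.1, -2.2]
width: 0.161
```

>>> send_rows:
  commands:
    - {"x":0,"y":0,"z":0.15,"spin":0}
    - {"x":0,"y":0,"z":0.3,"spin":0}
    - {"x":0,"y":0,"z":0.3,"spin":0}

```text
time_s: 22.9
ee_pos: [0.6115, -0.0854, 0.0772]
orientation: [[-0.108, 0.994, -0.001], [0.994, 0.108, 0.0], [0.0, -0.001, -1.0]]
force: [0.8, -0.1, -1.8]
width: 0.159
```

>>> send_rows:
  commands:
    - {"x":0,"y":0,"z":0.15,"spin":0}
    - {"x":0,"y":0,"z":0.3,"spin":0}
    - {"x":0,"y":0,"z":0.3,"spin":0}

```text
time_s: 23.15
ee_pos: [0.6114, -0.0854, 0.0682]
orientation: [[-0.108, 0.994, -0.001], [0.994, 0.108, 0.0], [0.0, -0.001, -1.0]]
force: [-1.1, -0.9, -2.5]
width: 0.162
```

```bash
python3 - <<'E'
from h import *
go(.6119,-.0862,.031,6.2)
s,k=wr(); show(s,"g2.png")
E
```

```text
t 23.15 pos [0.6114, -0.0854, 0.0682] yaw 6.2 F [-1.1 -0.9 -2.5] w 0.162 | x -0.03 y 0.01 z 1.24 spin 0.00 j7 0.48
```

View pics/g2.png

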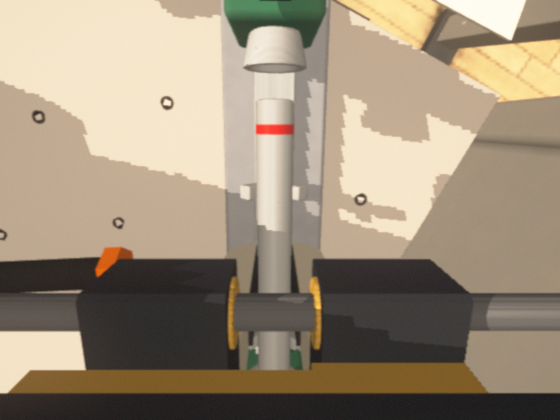

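>>> send_rows:
  commands:
    - {"x":0,"y":0,"z":0.15,"spin":0}
    - {"x":0,"y":0,"z":0.3,"spin":0}
    - {"x":0,"y":0,"z":0.3,"spin":0}

```text
time_s: 23.45
ee_pos: [0.6115, -0.0854, 0.0593]
orientation: [[-0.108, 0.994, -0.001], [0.994, 0.108, 0.0], [0.0, -0.001, -1.0]]
force: [-0.3, -0.2, -1.9]
width: 0.157
```

>>> send_rows:
  commands:
    - {"x":0,"y":0,"z":0.15,"spin":0}
    - {"x":0,"y":0,"z":0.3,"spin":0}
    - {"x":0,"y":0,"z":0.3,"spin":0}

```text
time_s: 23.7
ee_pos: [0.6114, -0.0854, 0.0502]
orientation: [[-0.108, 0.994, -0.001], [0.994, 0.108, 0.0], [0.0, -0.001, -1.0]]
force: [0.7, 0.6, -2.1]
width: 0.164
```

>>> send_rows:
  commands:
    - {"x":0,"y":0,"z":0.15,"spin":0}
    - {"x":0,"y":0,"z":0.3,"spin":0}
    - {"x":0,"y":0,"z":0.3,"spin":0}

```text
time_s: 23.95
ee_pos: [0.6115, -0.0854, 0.0413]
orientation: [[-0.108, 0.994, -0.001], [0.994, 0.108, 0.0], [0.0, -0.001, -1.0]]
force: [-0.5, 0.7, -2.8]
width: 0.161
```

>>> send_rows:
  commands:
    - {"x":0,"y":0,"z":0.1,"spin":0}
    - {"x":0,"y":0,"z":0.2,"spin":0}
    - {"x":0,"y":0,"z":0.2,"spin":0}

```text
time_s: 24.2
ee_pos: [0.6117, -0.0854, 0.0356]
orientation: [[-0.108, 0.994, -0.001], [0.994, 0.108, 0.0], [0.0, -0.001, -1.0]]
force: [-0.4, -0.5, -2.0]
width: 0.161
```

```bash
python3 - <<'E'
from h import *
go(.6119,-.0862,.031,6.2)
s,k=wr(); show(s,"g3.png")
E
```

```text
t 24.20 pos [0.6117, -0.0854, 0.0356] yaw 6.2 F [-0.4 -0.5 -2. ] w 0.161 | x -0.03 y 0.01 z 0.15 spin 0.00 j7 0.50
```

View pics/g3.png

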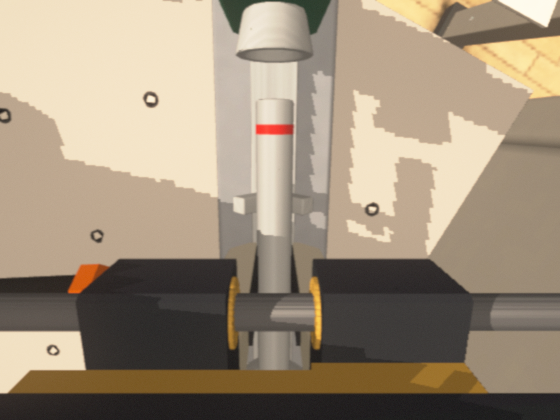

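>>> send_rows:
  commands:
    - {"x":0,"y":0,"z":0.08,"spin":0}
    - {"x":0,"y":0,"z":0.12,"spin":0}
    - {"x":0,"y":0,"z":0.12,"spin":0}

```text
time_s: 24.5
ee_pos: [0.6118, -0.0855, 0.0323]
orientation: [[-0.108, 0.994, -0.0], [0.994, 0.108, 0.0], [0.0, -0.0, -1.0]]
force: [-0.1, 0.5, -2.7]
width: 0.162
```

>>> send_rows:
  commands:
    - {"x":0,"y":0,"z":0.04,"spin":0}
    - {"x":0,"y":0,"z":0.04,"spin":0}
    - {"x":0,"y":0,"z":0.04,"spin":0}

```text
time_s: 24.75
ee_pos: [0.6118, -0.0855, 0.0316]
orientation: [[-0.108, 0.994, 0.0], [0.994, 0.108, 0.0], [0.0, 0.0, -1.0]]
force: [-0.8, 0.2, 2.3]
width: 0.159
```

>>> send_rows:
  commands:
    - {"x":0,"y":0,"z":0.04,"spin":0}
    - {"x":0,"y":0,"z":0.04,"spin":0}
    - {"x":0,"y":0,"z":0.04,"spin":0}

```text
time_s: 25.0
ee_pos: [0.6119, -0.0855, 0.0314]
orientation: [[-0.108, 0.994, 0.001], [0.994, 0.108, 0.0], [0.0, 0.001, -1.0]]
force: [-4.5, 0.5, 13.1]
width: 0.162
```

>>> send_rows:
  commands:
    - {"x":0,"y":0,"z":-0.04,"spin":0}
    - {"x":0,"y":0,"z":-0.04,"spin":0}
    - {"x":0,"y":0,"z":-0.04,"spin":0}
    - {"x":0,"y":0,"z":-0.04,"spin":0}
  fingers: 0.6
  squeeze: 20

```text
time_s: 25.33
ee_pos: [0.6121, -0.0855, 0.0313]
orientation: [[-0.108, 0.994, 0.0], [0.994, 0.108, -0.0], [-0.0, 0.0, -1.0]]
force: [0.3, 0.2, 0.2]
width: 0.382
```

>>> send_rows:
  commands:
    - {"x":0,"y":0,"z":-0.5,"spin":0}
    - {"x":0,"y":0,"z":-1,"spin":0}
    - {"x":0,"y":0,"z":-2,"spin":0}
    - {"x":0,"y":0,"z":-3.2,"spin":0}
    - {"x":0,"y":0,"z":-4.4,"spin":0}
    - {"x":0,"y":0,"z":-5.5,"spin":0}
    - {"x":0,"y":0,"z":-6.5,"spin":0}

```text
time_s: 25.92
ee_pos: [0.612, -0.0857, 0.2285]
orientation: [[-0.108, 0.994, 0.001], [0.994, 0.108, -0.0], [-0.0, 0.001, -1.0]]
force: [0.8, 0.2, -0.4]
width: 0.398
```

```bash
python3 - <<'E'
from h import *
a=np.radians(6.2); ex=np.array([np.cos(a),np.sin(a)]); ey=np.array([-np.sin(a),np.cos(a)]); o=np.array([.6152,-.111])-.0006*ex
p=o+.1546*ey; print(p); go(p[0],p[1],.085,6.2)
p=o+.12*ey; go(p[0],p[1],.2,6.2)
s,k=wr(); show(s,"g4.png")
E
```

```text
[0.59790681 0.04263094]
t 25.92 pos [0.612, -0.0857, 0.2285] yaw 6.2 F [ 0.8  0.2 -0.4] w 0.398 | x 4.30 y -0.01 z 4.78 spin -0.00 j7 0.39
t 25.92 pos [0.612, -0.0857, 0.2285] yaw 6.2 F [ 0.8  0.2 -0.4] w 0.398 | x 3.15 y -0.01 z 0.95 spin -0.00 j7 0.39
```

View pics/g4.png

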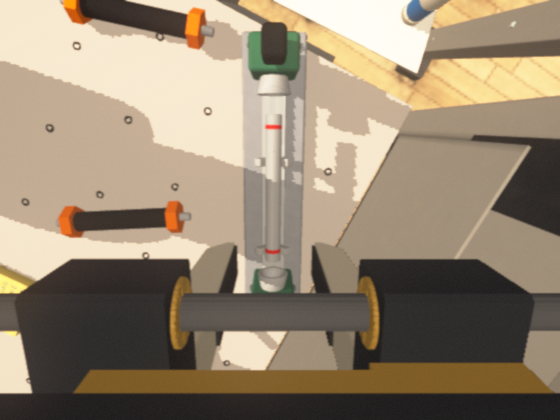

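>>> send_rows:
  commands:
    - {"x":1.2,"y":0,"z":0,"spin":0}
    - {"x":2.4,"y":0,"z":0,"spin":0}
    - {"x":3.5,"y":0,"z":0,"spin":0}
    - {"x":4.2,"y":0,"z":0,"spin":0}
    - {"x":4.3,"y":-0.01,"z":0.8,"spin":0}
    - {"x":4.3,"y":-0.01,"z":1.8,"spin":0}
    - {"x":4.3,"y":-0.01,"z":2.5,"spin":0}
    - {"x":4.3,"y":-0.01,"z":2.8,"spin":0}
  fingers: 0.5

```text
time_s: 26.63
ee_pos: [0.5961, 0.0431, 0.1394]
orientation: [[-0.109, 0.994, -0.004], [0.994, 0.109, -0.001], [-0.0, -0.004, -1.0]]
force: [-0.2, 0.3, -1.0]
width: 0.501
```

```bash
python3 - <<'E'
from h import *
s,k=wr(); show(s,"g5.png")
a=np.radians(6.2); ex=np.array([np.cos(a),np.sin(a)]); ey=np.array([-np.sin(a),np.cos(a)]); o=np.array([.6152,-.111])-.0006*ex
p=o+.1546*ey; go(p[0],p[1],.074,6.2)
E
```

```text
t 26.68 pos [0.596, 0.0427, 0.1391] yaw 6.2 F [-0.4 -0.2 -0.8] w 0.501 | x -0.01 y 0.07 z 2.17 spin 0.00 j7 0.23
```

View pics/g5.png

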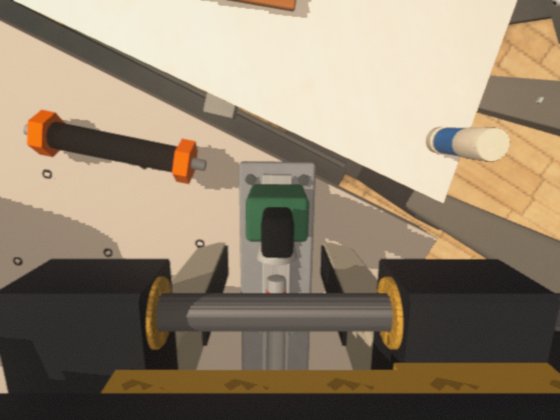

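>>> send_rows:
  commands:
    - {"x":0,"y":0.06,"z":0.5,"spin":0}
    - {"x":0,"y":0.06,"z":1,"spin":0}
    - {"x":0,"y":0.06,"z":1.5,"spin":0}
    - {"x":0,"y":0.06,"z":1.9,"spin":0}
    - {"x":0,"y":0.06,"z":2.15,"spin":0}
    - {"x":0,"y":0.06,"z":2.15,"spin":0}

```text
time_s: 27.18
ee_pos: [0.599, 0.0427, 0.0769]
orientation: [[-0.108, 0.994, -0.001], [0.994, 0.108, -0.0], [-0.0, -0.002, -1.0]]
force: [-0.1, 0.6, -0.3]
width: 0.498
```

>>> send_rows:
  commands:
    - {"x":0,"y":0,"z":0,"spin":0}
    - {"x":0,"y":0,"z":0,"spin":0}
    - {"x":0,"y":0,"z":0,"spin":0}
    - {"x":0,"y":0,"z":0,"spin":0}
    - {"x":0,"y":0,"z":0,"spin":0}
    - {"x":0,"y":0,"z":0,"spin":0}
  fingers: 1
  squeeze: 25

```text
time_s: 27.68
ee_pos: [0.5979, 0.0428, 0.0783]
orientation: [[-0.108, 0.994, -0.002], [0.994, 0.108, 0.0], [0.001, -0.002, -1.0]]
force: [-5.2, -0.3, 5.7]
width: 0.21
```

>>> send_rows:
  commands:
    - {"x":-0.2,"y":-0.01,"z":0,"spin":0}
    - {"x":-0.45,"y":-0.01,"z":0,"spin":0}
    - {"x":-0.7,"y":-0.01,"z":0,"spin":0}
    - {"x":-0.95,"y":-0.01,"z":0,"spin":0}
    - {"x":-1.2,"y":-0.01,"z":0,"spin":0}
    - {"x":-1.4,"y":-0.01,"z":0,"spin":0}
    - {"x":-1.4,"y":-0.01,"z":0,"spin":0}

```text
time_s: 28.27
ee_pos: [0.6022, 0.0005, 0.0783]
orientation: [[-0.107, 0.994, -0.002], [0.994, 0.107, 0.001], [0.001, -0.002, -1.0]]
force: [-5.2, -2.0, 5.9]
width: 0.213
```

>>> send_rows:
  commands:
    - {"x":-0.1,"y":0,"z":0,"spin":0}
    - {"x":-0.2,"y":0,"z":0,"spin":0}
    - {"x":-0.3,"y":0,"z":0,"spin":0}
    - {"x":-0.3,"y":0,"z":0,"spin":0}

```text
time_s: 28.6
ee_pos: [0.6029, -0.0072, 0.0783]
orientation: [[-0.108, 0.994, -0.003], [0.994, 0.108, 0.001], [0.002, -0.003, -1.0]]
force: [-7.0, 1.8, 6.7]
width: 0.214
```

```bash
python3 - <<'E'
from h import *
a=np.radians(6.2); ex=np.array([np.cos(a),np.sin(a)]); ey=np.array([-np.sin(a),np.cos(a)]); o=np.array([.6152,-.111])-.0006*ex
p=o+.0996*ey; go(p[0],p[1],.078,6.2)
E
```

```text
t 28.60 pos [0.6029, -0.0072, 0.0783] yaw 6.2 F [-7.   1.8  6.7] w 0.214 | x -0.16 y 0.01 z 0.01 spin -0.00 j7 0.34
```

Continue in small increments until the force rises.

>>> send_rows:
  commands:
    - {"x":-0.08,"y":0,"z":0,"spin":0}
    - {"x":-0.16,"y":0,"z":0,"spin":0}
    - {"x":-0.16,"y":0,"z":0,"spin":0}

```text
time_s: 28.85
ee_pos: [0.6034, -0.0117, 0.0783]
orientation: [[-0.108, 0.994, -0.003], [0.994, 0.108, 0.002], [0.002, -0.003, -1.0]]
force: [-6.8, 2.5, 6.3]
width: 0.213
```

>>> send_rows:
  commands:
    - {"x":-0.06,"y":0,"z":0,"spin":0}
    - {"x":-0.12,"y":0,"z":0,"spin":0}
    - {"x":-0.12,"y":0,"z":0,"spin":0}

```text
time_s: 29.1
ee_pos: [0.6034, -0.012, 0.0783]
orientation: [[-0.11, 0.994, -0.004], [0.994, 0.11, 0.005], [0.005, -0.004, -1.0]]
force: [-7.5, 11.7, 9.9]
width: 0.215
```

>>> send_rows:
  commands:
    - {"x":-0.06,"y":0,"z":0,"spin":0}
    - {"x":-0.12,"y":0,"z":0,"spin":0}
    - {"x":-0.12,"y":0,"z":0,"spin":0}

```text
time_s: 29.35
ee_pos: [0.6033, -0.0123, 0.0782]
orientation: [[-0.112, 0.994, -0.005], [0.994, 0.113, 0.008], [0.009, -0.004, -1.0]]
force: [-8.9, 20.5, 11.3]
width: 0.215
```

>>> send_rows:
  commands:
    - {"x":0.12,"y":0,"z":0,"spin":0}
    - {"x":0.12,"y":0,"z":0,"spin":0}
    - {"x":0.12,"y":0,"z":0,"spin":0}
    - {"x":0.12,"y":0,"z":0,"spin":0}
    - {"x":0.12,"y":0,"z":0,"spin":0}
  fingers: 0.4

```text
time_s: 29.77
ee_pos: [0.6058, -0.0169, 0.078]
orientation: [[-0.107, 0.994, 0.0], [0.994, 0.107, -0.001], [-0.001, 0.0, -1.0]]
force: [0.0, 0.5, 0.7]
width: 0.524
```

>>> send_rows:
  commands:
    - {"x":0,"y":0,"z":-0.6,"spin":0}
    - {"x":0,"y":0,"z":-1.5,"spin":0}
    - {"x":0,"y":0,"z":-2.7,"spin":0}
    - {"x":0,"y":0,"z":-3.9,"spin":0}
    - {"x":0,"y":0,"z":-5,"spin":0}
    - {"x":0,"y":0,"z":-5.5,"spin":0}
    - {"x":0,"y":0,"z":-5.5,"spin":0}

```text
time_s: 30.35
ee_pos: [0.6076, -0.0171, 0.2469]
orientation: [[-0.107, 0.994, 0.007], [0.994, 0.107, 0.0], [-0.0, 0.007, -1.0]]
force: [0.6, -0.5, 0.6]
width: 0.602
```

```bash
python3 - <<'E'
from h import *
s,k=wr(); show(s,"g6.png")
s=arm.snapshot("top"); show(s,"g7.png",(100,120,420,310),2.5)
go(.501,.2545,.0,86.9)
go(.501,.2545,.22,86.9)
E
```

```text
t 30.45 pos [0.6056, -0.0165, 0.243] yaw 6.2 F [-0.   0.6 -0.1] w 0.597 | x 9.36 y -2.50 z 8.10 spin -16.14 j7 0.26
t 30.45 pos [0.6056, -0.0165, 0.243] yaw 6.2 F [-0.   0.6 -0.1] w 0.597 | x 9.36 y -2.49 z 0.76 spin -16.14 j7 0.26
```

View pics/g6.png

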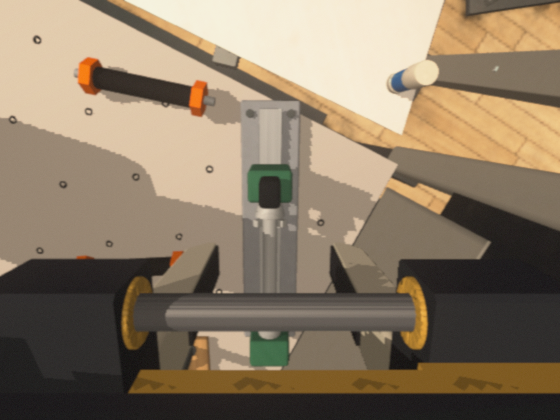

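View pics/g7.png

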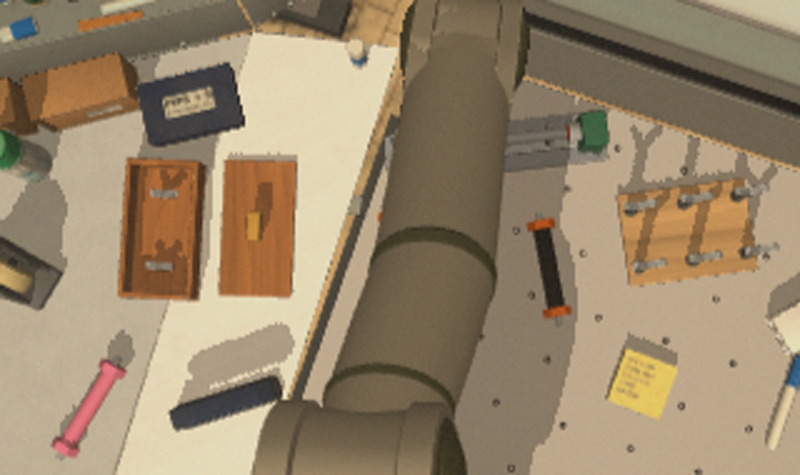

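>>> send_rows:
  commands:
    - {"x":9.35,"y":-2.5,"z":0.5,"spin":-16.1}
    - {"x":9.35,"y":-2.5,"z":0.5,"spin":-16.1}
    - {"x":9.35,"y":-2.5,"z":0.5,"spin":-16.1}
    - {"x":9.35,"y":-2.5,"z":0.5,"spin":-16.1}
    - {"x":9.35,"y":-2.5,"z":0.5,"spin":-16.1}
    - {"x":9.35,"y":-2.5,"z":0.5,"spin":-16.1}
    - {"x":9.35,"y":-2.5,"z":0.5,"spin":-16.1}
    - {"x":9.35,"y":-2.5,"z":0.5,"spin":-16.1}

```text
time_s: 31.12
ee_pos: [0.4958, 0.2629, 0.2255]
orientation: [[-0.902, 0.431, -0.005], [0.431, 0.902, 0.002], [0.005, -0.0, -1.0]]
force: [0.1, -0.3, -0.5]
width: 0.601
```

```bash
python3 - <<'E'
from h import *
go(.5012,.2546,.20,86.9)
E
```

```text
t 31.12 pos [0.4958, 0.2629, 0.2255] yaw 64.4 F [ 0.1 -0.3 -0.5] w 0.601 | x -0.28 y -0.17 z 0.85 spin -4.49 j7 0.59
```

>>> send_rows:
  commands:
    - {"x":-0.1,"y":-0.1,"z":0.5,"spin":-4.5}
    - {"x":-0.1,"y":-0.1,"z":0.5,"spin":-4.5}
    - {"x":-0.1,"y":-0.1,"z":0.5,"spin":-4.5}
    - {"x":-0.1,"y":-0.1,"z":0.5,"spin":-4.5}
    - {"x":-0.1,"y":-0.1,"z":0.5,"spin":-4.5}
    - {"x":-0.1,"y":-0.1,"z":0.5,"spin":-4.5}
    - {"x":-0.1,"y":-0.1,"z":0.5,"spin":-4.5}

```text
time_s: 31.7
ee_pos: [0.5019, 0.2503, 0.2124]
orientation: [[-0.997, 0.073, -0.001], [0.073, 0.997, -0.0], [0.001, -0.0, -1.0]]
force: [0.7, -0.5, 1.1]
width: 0.598
```

```bash
python3 - <<'E'
from h import *
arm.snapshot("side")
go(.5012,.2546,.0,86.9)
s,k=wr(); show(s,"i1.png")
import pickle; pickle.dump((s,k),open("i1.pkl","wb"))
E
```

```text
t 31.75 pos [0.5019, 0.2505, 0.2126] yaw 85.9 F [0.3 0.  0.1] w 0.600 | x 0.03 y 0.14 z 7.09 spin -0.21 j7 0.93
```

View pics/i1.png

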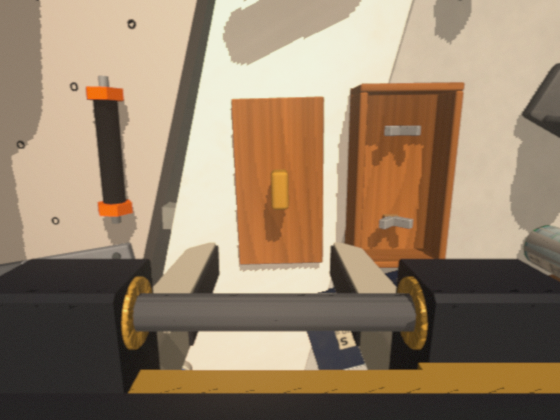

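```bash
python3 - <<'E'
from h import *
import pickle
s,k=pickle.load(open("i1.pkl","rb"))
q=lambda u,v,z:back(s,(u,v),z,**k)[:2]
c=[q(233,99,.012),q(324,97,.012),q(322,263,.012),q(239,266,.012)]; print("lid",rs(c),rs(np.mean(c,0)))
print("knob",rs(q(280,190,.05)))
show(s,"i2.png",(210,70,470,290),3)
E
```

```text
lid [[0.4064, 0.2127], [0.4113, 0.3095], [0.5999, 0.3], [0.5967, 0.2009]] [0.5036, 0.2558]
knob [0.5012, 0.2559]
```

View pics/i2.png

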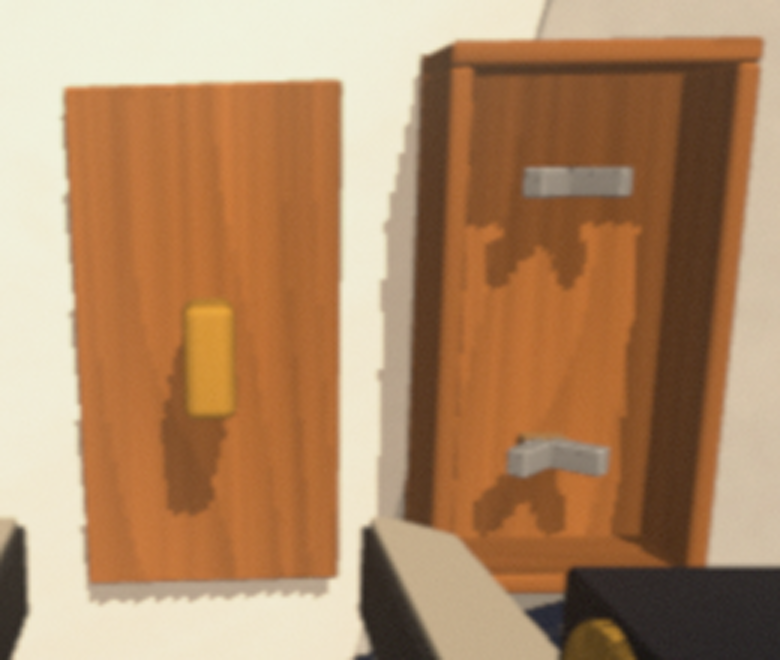

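>>> send_rows:
  commands:
    - {"x":0.03,"y":0.16,"z":1.2,"spin":-0.2}
    - {"x":0.03,"y":0.16,"z":2.5,"spin":-0.2}
    - {"x":0.03,"y":0.16,"z":3.8,"spin":-0.2}
    - {"x":0.03,"y":0.16,"z":5,"spin":-0.2}
    - {"x":0.03,"y":0.16,"z":6.2,"spin":-0.2}
    - {"x":0.03,"y":0.16,"z":6.9,"spin":-0.2}
    - {"x":0.03,"y":0.16,"z":7.08,"spin":-0.2}
    - {"x":0.03,"y":0.16,"z":7.08,"spin":-0.2}

```text
time_s: 32.47
ee_pos: [0.5007, 0.2551, -0.0009]
orientation: [[-0.999, 0.053, -0.002], [0.053, 0.999, -0.002], [0.002, -0.002, -1.0]]
force: [-0.3, 0.0, 0.4]
width: 0.597
```

>>> send_rows:
  commands:
    - {"x":0,"y":0,"z":0,"spin":0}
    - {"x":0,"y":0,"z":0,"spin":0}
    - {"x":0,"y":0,"z":0,"spin":0}
    - {"x":0,"y":0,"z":0,"spin":0}
    - {"x":0,"y":0,"z":0,"spin":0}
    - {"x":0,"y":0,"z":0,"spin":0}
    - {"x":0,"y":0,"z":0,"spin":0}
  fingers: 1
  squeeze: 40

```text
time_s: 33.05
ee_pos: [0.5018, 0.2556, 0.001]
orientation: [[-0.999, 0.052, 0.001], [0.052, 0.999, 0.001], [-0.001, 0.001, -1.0]]
force: [-0.6, -0.7, 6.1]
width: 0.189
```

```bash
python3 - <<'E'
from h import *
go(.501,.384,.049,86.9)
E
```

```text
t 33.05 pos [0.5018, 0.2556, 0.001] yaw 87.0 F [-0.6 -0.7  6.1] w 0.189 | x 0.25 y 4.27 z -1.60 spin 0.02 j7 0.93
```

>>> send_rows:
  commands:
    - {"x":0,"y":0,"z":-0.7,"spin":0}
    - {"x":0,"y":0,"z":-1.8,"spin":0}
    - {"x":0,"y":0,"z":-2.6,"spin":0}
    - {"x":0.05,"y":0.8,"z":-2.6,"spin":0}
    - {"x":0.15,"y":2,"z":-2.6,"spin":0}
    - {"x":0.25,"y":3.2,"z":-2.6,"spin":0}
    - {"x":0.25,"y":4.1,"z":-2.6,"spin":0}
    - {"x":0.25,"y":4.27,"z":-2.6,"spin":0}

```text
time_s: 33.72
ee_pos: [0.4994, 0.3902, 0.0784]
orientation: [[-0.999, 0.047, 0.0], [0.047, 0.999, 0.004], [-0.0, 0.004, -1.0]]
force: [-0.2, 1.4, -1.9]
width: 0.191
```

>>> send_rows:
  commands:
    - {"x":0,"y":0,"z":0,"spin":0}
    - {"x":0,"y":0,"z":0,"spin":0}
    - {"x":0,"y":0,"z":0.2,"spin":0}
    - {"x":0,"y":0,"z":0.2,"spin":0}

```text
time_s: 34.05
ee_pos: [0.5006, 0.3814, 0.0714]
orientation: [[-0.999, 0.054, -0.001], [0.054, 0.999, -0.002], [0.001, -0.002, -1.0]]
force: [-0.6, 0.2, -2.1]
width: 0.193
```

```bash
python3 - <<'E'
from h import *
go(.501,.384,.046,87)
s,k=wr(); show(s,"i3.png")
E
```

```text
t 34.05 pos [0.5006, 0.3814, 0.0714] yaw 86.9 F [-0.6  0.2 -2.1] w 0.193 | x -0.01 y 0.09 z 0.85 spin -0.02 j7 0.78
```

View pics/i3.png

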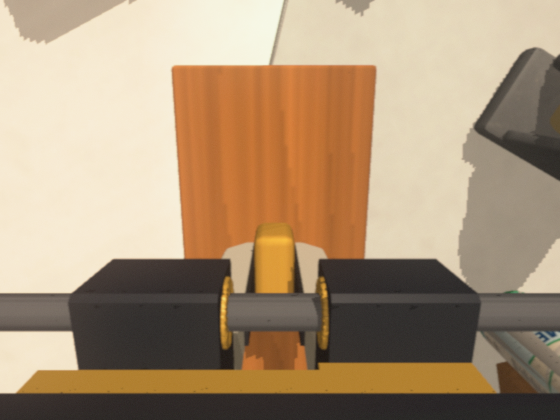

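>>> send_rows:
  commands:
    - {"x":0,"y":0.05,"z":0,"spin":0}
    - {"x":0,"y":0.05,"z":0,"spin":0}
    - {"x":0,"y":0.05,"z":0,"spin":0}

```text
time_s: 34.35
ee_pos: [0.501, 0.385, 0.0726]
orientation: [[-0.999, 0.053, 0.0], [0.053, 0.999, 0.0], [-0.0, 0.0, -1.0]]
force: [-0.4, 1.2, -1.6]
width: 0.189
```

```bash
python3 - <<'E'
from h import *
go(.5015,.384,.046,87)
E
```

```text
t 34.35 pos [0.501, 0.385, 0.0726] yaw 87.0 F [-0.4  1.2 -1.6] w 0.189 | x -0.02 y -0.03 z 0.89 spin -0.00 j7 0.78
```

>>> send_rows:
  commands:
    - {"x":-0.02,"y":-0.03,"z":0.2,"spin":0}
    - {"x":-0.02,"y":-0.03,"z":0.4,"spin":0}
    - {"x":-0.02,"y":-0.03,"z":0.6,"spin":0}
    - {"x":-0.02,"y":-0.03,"z":0.7,"spin":0}
    - {"x":-0.02,"y":-0.03,"z":0.78,"spin":0}
    - {"x":-0.02,"y":-0.03,"z":0.78,"spin":0}

```text
time_s: 34.85
ee_pos: [0.501, 0.384, 0.0482]
orientation: [[-0.999, 0.052, -0.001], [0.052, 0.999, -0.001], [0.001, -0.001, -1.0]]
force: [0.4, 0.3, -1.4]
width: 0.19
```

>>> send_rows:
  commands:
    - {"x":0,"y":0,"z":0.05,"spin":0}
    - {"x":0,"y":0,"z":0.1,"spin":0}
    - {"x":0,"y":0,"z":0.1,"spin":0}

```text
time_s: 35.1
ee_pos: [0.5014, 0.3844, 0.0462]
orientation: [[-0.999, 0.052, 0.0], [0.052, 0.999, 0.0], [-0.0, 0.0, -1.0]]
force: [0.1, 0.6, -2.2]
width: 0.191
```

```bash
python3 - <<'E'
from h import *
go(.5015,.384,.046,87)
s,k=wr(); show(s,"i4.png")
s=arm.snapshot("side"); show(s,"i5.png",(230,140,350,240),6)
E
```

```text
t 35.10 pos [0.5014, 0.3844, 0.0462] yaw 87.0 F [ 0.1  0.6 -2.2] w 0.191 | x -0.00 y -0.01 z 0.01 spin -0.00 j7 0.78
```

View pics/i5.png

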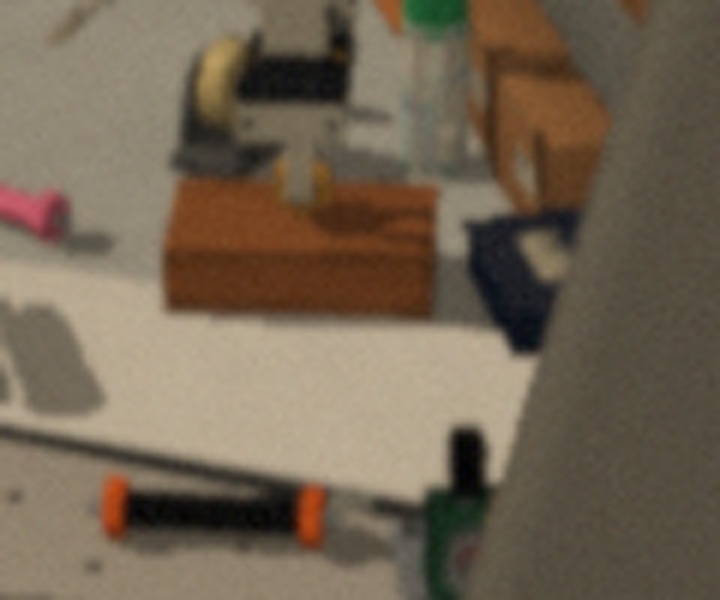

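>>> send_rows:
  commands:
    - {"x":0,"y":0,"z":0.04,"spin":0}
    - {"x":0,"y":0,"z":0.04,"spin":0}
    - {"x":0,"y":0,"z":0.04,"spin":0}

```text
time_s: 35.45
ee_pos: [0.5014, 0.3844, 0.0461]
orientation: [[-0.999, 0.052, 0.001], [0.052, 0.999, 0.001], [-0.001, 0.001, -1.0]]
force: [-2.3, -1.9, 9.6]
width: 0.192
```

>>> send_rows:
  commands:
    - {"x":0,"y":0,"z":0.02,"spin":0}
    - {"x":0,"y":0,"z":0.02,"spin":0}
    - {"x":0,"y":0,"z":0.02,"spin":0}

```text
time_s: 35.7
ee_pos: [0.5015, 0.3844, 0.0461]
orientation: [[-0.999, 0.052, 0.001], [0.052, 0.999, 0.001], [-0.001, 0.001, -1.0]]
force: [-4.2, -3.3, 15.7]
width: 0.189
```

Seated. Release and rise.

>>> send_rows:
  commands:
    - {"x":0,"y":0,"z":-0.06,"spin":0}
    - {"x":0,"y":0,"z":-0.06,"spin":0}
    - {"x":0,"y":0,"z":-0.06,"spin":0}
    - {"x":0,"y":0,"z":-0.06,"spin":0}
    - {"x":0,"y":0,"z":-0.06,"spin":0}
  fingers: 0.4
  squeeze: 25

```text
time_s: 36.12
ee_pos: [0.5013, 0.3843, 0.0458]
orientation: [[-0.999, 0.052, -0.0], [0.052, 0.999, -0.0], [0.0, -0.0, -1.0]]
force: [-0.4, -0.1, -1.2]
width: 0.5
```

>>> send_rows:
  commands:
    - {"x":0,"y":0,"z":-0.5,"spin":0}
    - {"x":0,"y":0,"z":-1.2,"spin":0}
    - {"x":0,"y":0,"z":-2.4,"spin":0}
    - {"x":0,"y":0,"z":-3.6,"spin":0}
    - {"x":0,"y":0,"z":-4.8,"spin":0}
    - {"x":0,"y":0,"z":-5.5,"spin":0}
    - {"x":0,"y":0,"z":-5.5,"spin":0}

```text
time_s: 36.7
ee_pos: [0.5033, 0.3858, 0.2161]
orientation: [[-0.999, 0.053, 0.006], [0.053, 0.999, 0.005], [-0.005, 0.005, -1.0]]
force: [0.7, 0.7, -0.6]
width: 0.604
```

```bash
python3 - <<'E'
from h import *
s,k=wr(); show(s,"i6.png")
s=arm.snapshot("top"); show(s,"i7.png",(220,130,440,310),3.5)
for n in ["roller_0_c","stand_seat0","roller_stand","gauge_rod_c","centre_mid"]:
    print(n,[(rs(d["xyz"]),round(d["p"],2),[int(a) for a in proj(s,d["xyz"])]) for d in arm.tip_of(n,s)[:4]])
b=lambda u,v:(220+u/3.5,130+v/3.5)
go(.45,.08,.2,None)
E
```

```text
roller_0_c []
stand_seat0 [([0.4763, -0.2664, 0.0958], 0.88, [356, 213]), ([0.4875, -0.3418, 0.0957], 0.61, [379, 210]), ([0.4925, -0.4166, 0.0925], 0.55, [401, 208])]
roller_stand [([0.4862, -0.3433, -0.003], 0.67, [373, 212]), ([0.4754, -0.2644, 0.0951], 0.64, [356, 214])]
gauge_rod_c [([0.6144, -0.1111, 0.0697], 0.57, [308, 174])]
centre_mid [([0.6146, -0.1091, 0.072], 0.63, [307, 174]), ([0.2623, 0.2961, 0.0019], 0.56, [191, 280]), ([0.4972, 0.383, 0.0002], 0.48, [166, 213])]
t 37.05 pos [0.5008, 0.3838, 0.2095] yaw 87.0 F [-0.5 -0.6  0.3] w 0.599 | x 1.16 y -10.20 z 0.34 spin 0.00 j7 0.79
```

View pics/i6.png

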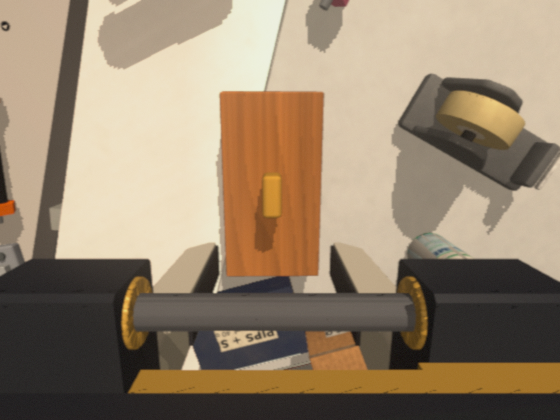

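View pics/i7.png

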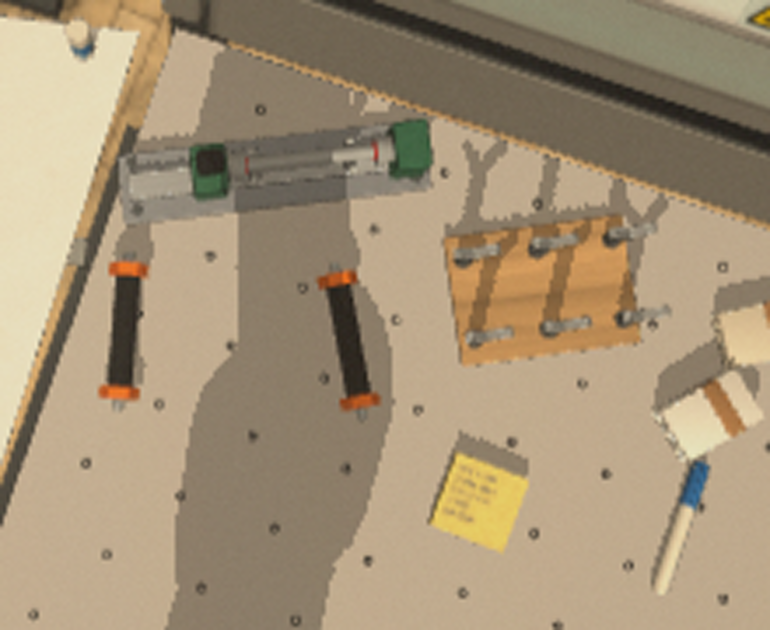

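```bash
python3 - <<'E'
from h import *
s=arm.snapshot("top")
q=lambda u,v,z:back(s,(220+u/3.5,130+v/3.5),z)[:2]
for n,a,b in (("R",(337,279),(359,401)),("L",(128,270),(119,392))):
    A,B=q(*a,.034),q(*b,.034); d=A-B; print(n,rs((A+B)/2),np.degrees(np.arctan2(d[1],d[0])),np.linalg.norm(d))
go(.437,-.150,.21,99)
E
```

```text
R [0.4382, -0.1485] 8.649916122276709 0.1210321764735784
L [0.4511, 0.0706] -5.103723462897295 0.11959080783250213
t 37.10 pos [0.5008, 0.3839, 0.2097] yaw 87.0 F [-0.5 -0.3 -1. ] w 0.598 | x 1.20 y -17.88 z 0.02 spin -2.40 j7 0.79
```

>>> send_rows:
  commands:
    - {"x":1.2,"y":-17.9,"z":0,"spin":-2.4}
    - {"x":1.2,"y":-17.9,"z":0,"spin":-2.4}
    - {"x":1.2,"y":-17.9,"z":0,"spin":-2.4}
    - {"x":1.2,"y":-17.9,"z":0,"spin":-2.4}
    - {"x":1.2,"y":-17.9,"z":0,"spin":-2.4}
    - {"x":1.2,"y":-17.9,"z":0,"spin":-2.4}
    - {"x":1.2,"y":-17.9,"z":0,"spin":-2.4}
    - {"x":1.2,"y":-17.9,"z":0,"spin":-2.4}

```text
time_s: 37.77
ee_pos: [0.4608, 0.0515, 0.2107]
orientation: [[-0.988, -0.157, -0.0], [-0.157, 0.988, -0.0], [0.001, -0.0, -1.0]]
force: [1.5, -0.2, -1.0]
width: 0.597
```

```bash
python3 - <<'E'
from h import *
go(.438,-.149,.21,98.7)
E
```

```text
t 37.77 pos [0.4608, 0.0515, 0.2107] yaw 99.0 F [ 1.5 -0.2 -1. ] w 0.597 | x 1.80 y -6.48 z 0.02 spin 0.06 j7 1.50
```

>>> send_rows:
  commands:
    - {"x":1.8,"y":-6.5,"z":0,"spin":0}
    - {"x":1.8,"y":-6.5,"z":0,"spin":0}
    - {"x":1.8,"y":-6.5,"z":0,"spin":0}
    - {"x":1.8,"y":-6.5,"z":0,"spin":0}
    - {"x":1.8,"y":-6.5,"z":0,"spin":0}
    - {"x":1.8,"y":-6.5,"z":0,"spin":0}
    - {"x":1.8,"y":-6.5,"z":0,"spin":0}
    - {"x":1.8,"y":-6.5,"z":0,"spin":0}

```text
time_s: 38.43
ee_pos: [0.4388, -0.1471, 0.2107]
orientation: [[-0.988, -0.156, -0.001], [-0.156, 0.988, 0.001], [0.001, 0.001, -1.0]]
force: [-0.6, -0.5, -1.0]
width: 0.6
```

```bash
python3 - <<'E'
from h import *
arm.snapshot("side")
go(.438,-.149,.21,98.7)
s,k=wr(); show(s,"j1.png")
import pickle; pickle.dump((s,k),open("j1.pkl","wb"))
for n in ["roller_1_c"]:
    print(n,[(rs(d["xyz"]),round(d["p"],2),[int(a) for a in proj(s,d["xyz"],**k)]) for d in arm.tip_of(n,s)[:4]])
E
```

```text
t 38.48 pos [0.4389, -0.1465, 0.2107] yaw 99.1 F [-0.1 -0.7 -0.2] w 0.600 | x 0.04 y -0.08 z 0.02 spin 0.08 j7 1.97
roller_1_c [([0.4512, 0.0785, 0.0149], 0.82, [466, 226])]
```

View pics/j1.png

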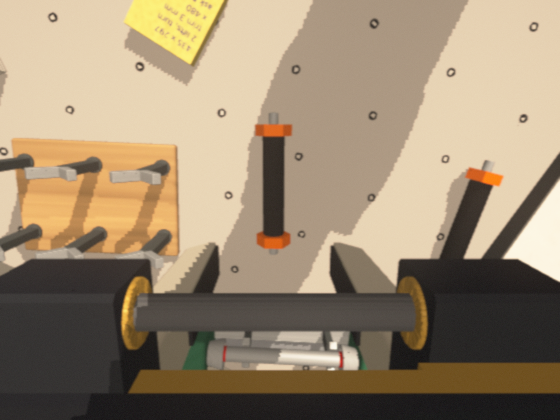

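```bash
python3 - <<'E'
from h import *
import pickle
s,k=pickle.load(open("j1.pkl","rb"))
A,B=back(s,(273,130),.034,**k)[:2],back(s,(273.5,241),.034,**k)[:2]; d=B-A; print(rs((A+B)/2),np.degrees(np.arctan2(d[1],d[0])),np.linalg.norm(d))
c=(A+B)/2
go(c[0],c[1],-.017,np.degrees(np.arctan2(d[1],d[0]))+90)
E
```

```text
[0.4379, -0.1482] 9.33641244556799 0.11922397547849911
t 38.58 pos [0.4391, -0.1462, 0.2109] yaw 99.2 F [ 0.1 -0.1  0.2] w 0.599 | x 0.05 y -0.06 z 7.60 spin -0.04 j7 1.97
```

>>> send_rows:
  commands:
    - {"x":0.05,"y":-0.06,"z":1.2,"spin":0}
    - {"x":0.05,"y":-0.06,"z":2.5,"spin":0}
    - {"x":0.05,"y":-0.06,"z":3.8,"spin":0}
    - {"x":0.05,"y":-0.06,"z":5,"spin":0}
    - {"x":0.05,"y":-0.06,"z":6,"spin":0}
    - {"x":0.05,"y":-0.06,"z":6.6,"spin":0}
    - {"x":0.05,"y":-0.06,"z":7,"spin":0}
    - {"x":0.05,"y":-0.06,"z":7,"spin":0}

```text
time_s: 39.25
ee_pos: [0.4369, -0.148, -0.0012]
orientation: [[-0.987, -0.159, -0.004], [-0.159, 0.987, 0.001], [0.003, 0.002, -1.0]]
force: [0.5, -0.1, 0.6]
width: 0.602
```

```bash
python3 - <<'E'
from h import *
go(.4379,-.1482,-.017,99.3)
s,k=wr(); show(s,"j2.png")
E
```

```text
t 39.25 pos [0.4369, -0.148, -0.0012] yaw 99.1 F [ 0.5 -0.1  0.6] w 0.602 | x -0.03 y -0.01 z 0.52 spin -0.03 j7 2.01
```

View pics/j2.png

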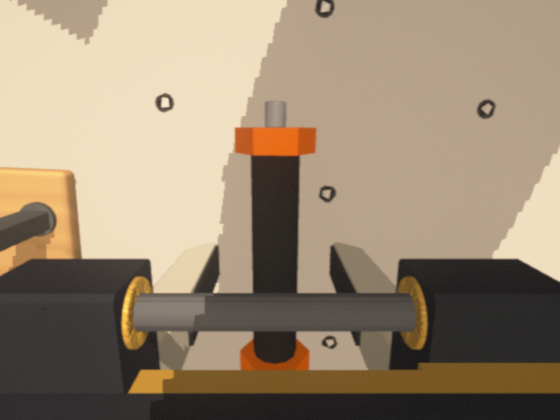

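>>> send_rows:
  commands:
    - {"x":0,"y":0,"z":0.2,"spin":0}
    - {"x":0,"y":0,"z":0.35,"spin":0}
    - {"x":0,"y":0,"z":0.45,"spin":0}
    - {"x":0,"y":0,"z":0.45,"spin":0}

```text
time_s: 39.63
ee_pos: [0.4379, -0.1497, -0.0124]
orientation: [[-0.988, -0.157, 0.001], [-0.157, 0.988, -0.0], [-0.001, -0.0, -1.0]]
force: [-0.8, -0.1, 0.5]
width: 0.6
```

>>> send_rows:
  commands:
    - {"x":0,"y":0,"z":0,"spin":0}
    - {"x":0,"y":0,"z":0,"spin":0}
    - {"x":0,"y":0,"z":0,"spin":0}
    - {"x":0,"y":0,"z":0,"spin":0}
    - {"x":0,"y":0,"z":0,"spin":0}
    - {"x":0,"y":0,"z":0,"spin":0}
  fingers: 1
  squeeze: 30

```text
time_s: 40.13
ee_pos: [0.4376, -0.1495, -0.0123]
orientation: [[-0.988, -0.157, 0.0], [-0.157, 0.988, 0.0], [-0.0, 0.0, -1.0]]
force: [-0.9, 1.4, 3.6]
width: 0.249
```

```bash
python3 - <<'E'
from h import *
c=np.array([.4868,-.3415])
go(.438,-.148,.14,None)
go(.4868,-.3415,.14,96.5)
E
```

```text
t 40.13 pos [0.4376, -0.1495, -0.0123] yaw 99.0 F [-0.9  1.4  3.6] w 0.249 | x -0.02 y 0.05 z -5.08 spin 0.00 j7 2.01
t 40.13 pos [0.4376, -0.1495, -0.0123] yaw 99.0 F [-0.9  1.4  3.6] w 0.249 | x -0.62 y -6.58 z -5.08 spin 0.50 j7 2.01
```

>>> send_rows:
  commands:
    - {"x":0,"y":0,"z":-0.6,"spin":0}
    - {"x":0,"y":0,"z":-1.8,"spin":0}
    - {"x":0,"y":0,"z":-3,"spin":0}
    - {"x":0,"y":0,"z":-4.2,"spin":0}
    - {"x":0,"y":0,"z":-5.1,"spin":0}
    - {"x":-0.1,"y":-1,"z":-5.1,"spin":0.2}
    - {"x":-0.2,"y":-2.2,"z":-5.1,"spin":0.4}
    - {"x":-0.3,"y":-3.4,"z":-5.1,"spin":0.5}

```text
time_s: 40.8
ee_pos: [0.463, -0.2497, 0.1416]
orientation: [[-0.993, -0.115, 0.002], [-0.115, 0.993, -0.0], [-0.002, -0.0, -1.0]]
force: [0.5, -0.3, -2.1]
width: 0.249
```

>>> send_rows:
  commands:
    - {"x":-0.1,"y":-1,"z":0,"spin":0}
    - {"x":-0.2,"y":-2,"z":0,"spin":0}
    - {"x":-0.3,"y":-2.8,"z":0,"spin":0}
    - {"x":-0.3,"y":-3.2,"z":0,"spin":0}
    - {"x":-0.3,"y":-3.2,"z":0,"spin":0}
    - {"x":-0.3,"y":-3.2,"z":0,"spin":0}

```text
time_s: 41.3
ee_pos: [0.4815, -0.3429, 0.14]
orientation: [[-0.994, -0.112, -0.001], [-0.112, 0.994, 0.001], [0.001, 0.001, -1.0]]
force: [2.1, 1.0, -2.3]
width: 0.248
```

```bash
python3 - <<'E'
from h import *
arm.snapshot("side")
go(.4868,-.3415,.066,96.5)
s,k=wr(); show(s,"j3.png")
import pickle; pickle.dump((s,k),open("j3.pkl","wb"))
for n in ["stand_seat0","roller_stand"]:
    print(n,[(rs(d["xyz"]),round(d["p"],2),[int(a) for a in proj(s,d["xyz"],**k)]) for d in arm.tip_of(n,s)[:4]])
E
```

```text
t 41.35 pos [0.4817, -0.3419, 0.1401] yaw 96.5 F [ 0.3  1.  -3. ] w 0.248 | x -0.17 y -0.01 z 2.47 spin 0.01 j7 2.27
stand_seat0 [([0.4754, -0.2667, 0.0954], 0.82, [382, 225])]
roller_stand []
```

View pics/j3.png

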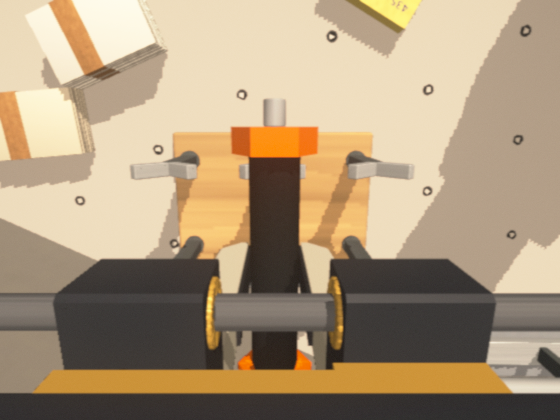

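```bash
python3 - <<'E'
from h import *
import pickle
s,k=pickle.load(open("j3.pkl","rb"))
a=np.radians(6.5); ex=np.array([np.cos(a),np.sin(a)])
for z in (.09,.1,.11):
    P,Q=back(s,(163,170),z,**k)[:2],back(s,(381,170),z,**k)[:2]
    print(z,rs(P),rs(Q),np.linalg.norm(P-Q),np.degrees(np.arctan2(*(Q-P)[::-1])),rs((P+Q)/2+.04*ex))
print("cap",rs(back(s,(275,141),.185,**k)), "end offset",)
E
```

```text
0.09 [0.455, -0.4226] [0.4379, -0.2735] 0.15008495887474974 96.55169130945465 [0.4862, -0.3435]
0.1 [0.4534, -0.4196] [0.437, -0.2766] 0.14386980665274138 96.55169130945465 [0.485, -0.3436]
0.11 [0.4519, -0.4166] [0.4361, -0.2798] 0.13765465443073296 96.55169130945467 [0.4837, -0.3437]
cap [0.4228, -0.349, 0.185] end offset
```

>>> send_rows:
  commands:
    - {"x":-0.14,"y":-0.05,"z":0.5,"spin":0}
    - {"x":-0.14,"y":-0.05,"z":1,"spin":0}
    - {"x":-0.14,"y":-0.05,"z":1.5,"spin":0}
    - {"x":-0.14,"y":-0.05,"z":1.9,"spin":0}
    - {"x":-0.14,"y":-0.05,"z":2.1,"spin":0}
    - {"x":-0.14,"y":-0.05,"z":2.2,"spin":0}
    - {"x":-0.14,"y":-0.05,"z":2.3,"spin":0}
    - {"x":-0.14,"y":-0.05,"z":2.3,"spin":0}

```text
time_s: 42.17
ee_pos: [0.4866, -0.3444, 0.0715]
orientation: [[-0.994, -0.113, 0.0], [-0.113, 0.994, 0.0], [-0.0, 0.0, -1.0]]
force: [-1.5, 1.4, -2.4]
width: 0.249
```

>>> send_rows:
  commands:
    - {"x":0,"y":0,"z":0.06,"spin":0}
    - {"x":0,"y":0,"z":0.12,"spin":0}
    - {"x":0,"y":0,"z":0.12,"spin":0}

```text
time_s: 42.42
ee_pos: [0.4867, -0.3445, 0.0681]
orientation: [[-0.994, -0.113, 0.0], [-0.113, 0.994, -0.0], [-0.0, -0.0, -1.0]]
force: [0.8, -0.2, -1.3]
width: 0.25
```

```bash
python3 - <<'E'
from h import *
go(.486,-.343,.066,96.5)
s,k=wr(); show(s,"j4.png")
E
```

```text
t 42.42 pos [0.4867, -0.3445, 0.0681] yaw 96.5 F [ 0.8 -0.2 -1.3] w 0.250 | x 0.02 y 0.05 z 0.07 spin -0.00 j7 2.28
```

View pics/j4.png

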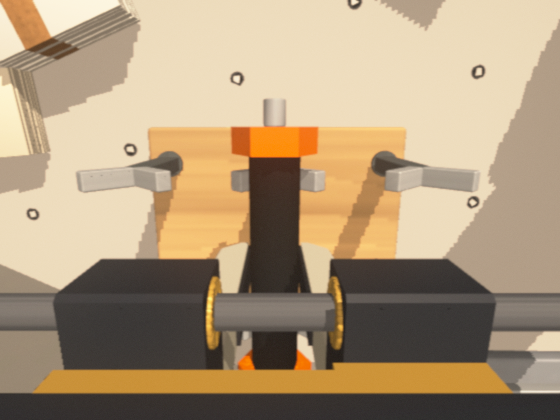

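>>> send_rows:
  commands:
    - {"x":0,"y":0.05,"z":0.04,"spin":0}
    - {"x":0,"y":0.05,"z":0.07,"spin":0}
    - {"x":0,"y":0.05,"z":0.07,"spin":0}

```text
time_s: 42.72
ee_pos: [0.4865, -0.3428, 0.0658]
orientation: [[-0.994, -0.113, 0.0], [-0.113, 0.994, 0.0], [-0.0, 0.0, -1.0]]
force: [-1.1, 0.5, -1.4]
width: 0.247
```

>>> send_rows:
  commands:
    - {"x":0,"y":0,"z":0.05,"spin":0}
    - {"x":0,"y":0,"z":0.05,"spin":0}
    - {"x":0,"y":0,"z":0.05,"spin":0}

```text
time_s: 42.97
ee_pos: [0.4866, -0.3429, 0.0656]
orientation: [[-0.994, -0.113, 0.001], [-0.113, 0.994, -0.0], [-0.001, -0.0, -1.0]]
force: [-3.5, 2.7, 12.7]
width: 0.244
```

Seated at the predicted height. Release to a small opening and rise.

>>> send_rows:
  commands:
    - {"x":0,"y":0,"z":-0.05,"spin":0}
    - {"x":0,"y":0,"z":-0.05,"spin":0}
    - {"x":0,"y":0,"z":-0.05,"spin":0}
    - {"x":0,"y":0,"z":-0.05,"spin":0}
  fingers: 0.5

```text
time_s: 43.3
ee_pos: [0.4865, -0.343, 0.0658]
orientation: [[-0.994, -0.113, 0.0], [-0.113, 0.994, -0.0], [-0.0, -0.0, -1.0]]
force: [-0.3, -0.0, -0.9]
width: 0.476
```

>>> send_rows:
  commands:
    - {"x":0,"y":0,"z":-0.4,"spin":0}
    - {"x":0,"y":0,"z":-1.2,"spin":0}
    - {"x":0,"y":0,"z":-2.4,"spin":0}
    - {"x":0,"y":0,"z":-3.6,"spin":0}
    - {"x":0,"y":0,"z":-4.6,"spin":0}
    - {"x":0,"y":0,"z":-4.6,"spin":0}
    - {"x":0,"y":0,"z":-4.6,"spin":0}

```text
time_s: 43.88
ee_pos: [0.4873, -0.3435, 0.2064]
orientation: [[-0.994, -0.113, 0.004], [-0.113, 0.994, -0.002], [-0.004, -0.002, -1.0]]
force: [-0.2, -0.1, -0.4]
width: 0.501
```

```bash
python3 - <<'E'
from h import *
s,k=wr(); show(s,"j5.png")
s=arm.snapshot("top"); show(s,"j6.png",(220,130,440,310),3.5)
go(.451,.0706,.2,84.9)
E
```

```text
t 43.98 pos [0.486, -0.3426, 0.2036] yaw 96.5 F [-0.9 -0.4  0.3] w 0.503 | x -0.40 y 13.82 z 0.13 spin 2.32 j7 2.26
```

View pics/j5.png

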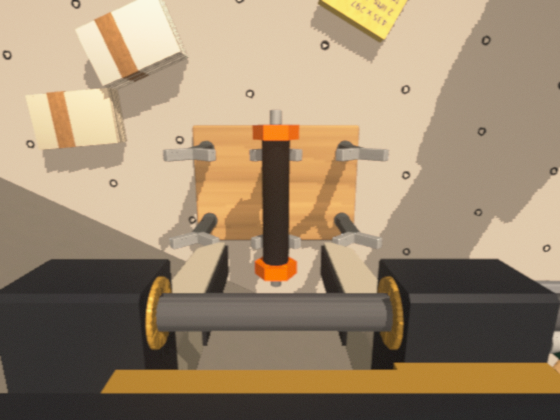

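View pics/j6.png

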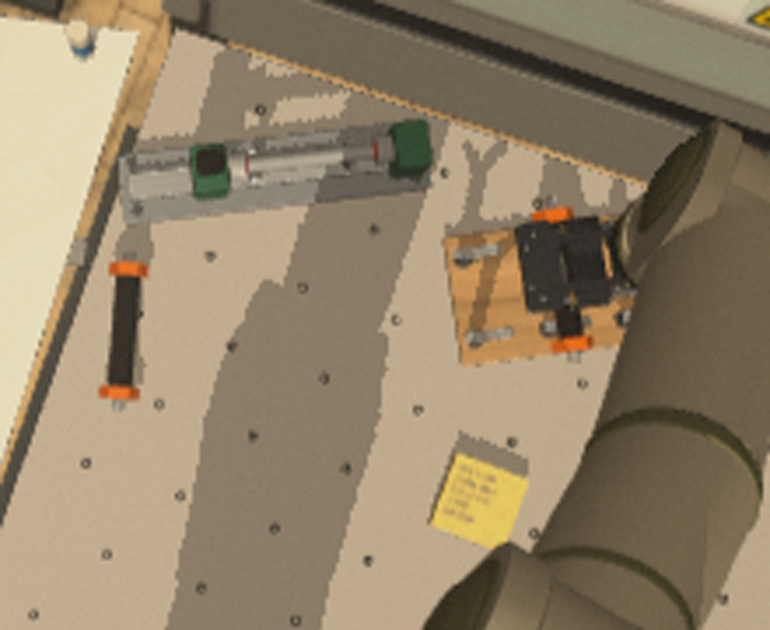

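>>> send_rows:
  commands:
    - {"x":0.8,"y":1,"z":-0.1,"spin":0.2}
    - {"x":-0.4,"y":13.8,"z":-0.1,"spin":2.3}
    - {"x":-0.4,"y":13.8,"z":-0.1,"spin":2.3}
    - {"x":-0.4,"y":13.8,"z":-0.1,"spin":2.3}
    - {"x":-0.4,"y":13.8,"z":-0.1,"spin":2.3}
    - {"x":-0.4,"y":13.8,"z":-0.1,"spin":2.3}
    - {"x":-0.4,"y":13.8,"z":-0.1,"spin":2.3}
    - {"x":-0.4,"y":13.8,"z":-0.1,"spin":2.3}
  fingers: 0.4

```text
time_s: 44.65
ee_pos: [0.452, -0.0225, 0.2057]
orientation: [[-0.996, 0.087, -0.002], [0.087, 0.996, -0.0], [0.002, -0.0, -1.0]]
force: [-0.3, 0.5, -0.1]
width: 0.603
```

```bash
python3 - <<'E'
from h import *
go(.451,.0706,.2,84.9)
E
```

```text
t 44.65 pos [0.452, -0.0225, 0.2057] yaw 85.0 F [-0.3  0.5 -0.1] w 0.603 | x 0.30 y 3.09 z 0.19 spin 0.02 j7 1.44
```

>>> send_rows:
  commands:
    - {"x":0.3,"y":3.1,"z":0,"spin":0}
    - {"x":0.3,"y":3.1,"z":0,"spin":0}
    - {"x":0.3,"y":3.1,"z":0,"spin":0}
    - {"x":0.3,"y":3.1,"z":0,"spin":0}
    - {"x":0.3,"y":3.1,"z":0,"spin":0}
    - {"x":0.3,"y":3.1,"z":0,"spin":0}
    - {"x":0.3,"y":3.1,"z":0,"spin":0}

```text
time_s: 45.23
ee_pos: [0.4523, 0.0674, 0.2065]
orientation: [[-0.996, 0.09, -0.001], [0.09, 0.996, -0.001], [0.001, -0.001, -1.0]]
force: [0.3, -0.0, -0.3]
width: 0.603
```

```bash
python3 - <<'E'
from h import *
arm.snapshot("side")
go(.451,.0706,.2,84.9)
s,k=wr(); show(s,"k1.png")
import pickle; pickle.dump((s,k),open("k1.pkl","wb"))
E
```

```text
t 45.28 pos [0.4524, 0.0675, 0.2066] yaw 84.8 F [-0.4 -0.   0.4] w 0.600 | x 0.06 y 0.10 z 0.22 spin -0.01 j7 1.23
```

View pics/k1.png

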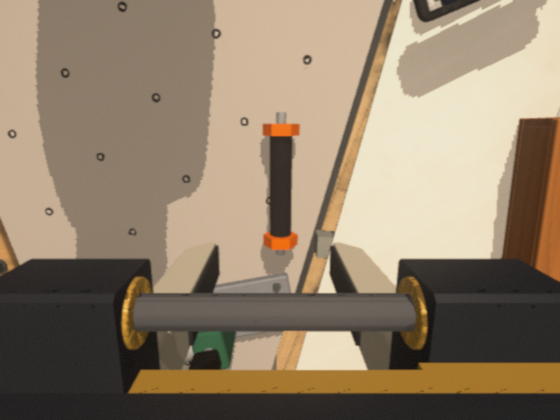

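```bash
python3 - <<'E'
from h import *
import pickle
s,k=pickle.load(open("k1.pkl","rb"))
A,B=back(s,(281,130),.034,**k)[:2],back(s,(280.5,241),.034,**k)[:2]; d=B-A; print(rs((A+B)/2),np.degrees(np.arctan2(d[1],d[0])),np.linalg.norm(d))
c=(A+B)/2
go(c[0],c[1],-.0,np.degrees(np.arctan2(d[1],d[0]))+90)
E
```

```text
[0.4511, 0.0738] -5.120803719374144 0.11789943219489459
t 45.33 pos [0.4525, 0.0677, 0.2067] yaw 84.9 F [ 0.1 -0.   0.6] w 0.602 | x 0.06 y 0.20 z 6.89 spin -0.00 j7 1.23
```

>>> send_rows:
  commands:
    - {"x":0.06,"y":0.2,"z":1.2,"spin":0}
    - {"x":0.06,"y":0.2,"z":2.5,"spin":0}
    - {"x":0.06,"y":0.2,"z":3.8,"spin":0}
    - {"x":0.06,"y":0.2,"z":5,"spin":0}
    - {"x":0.06,"y":0.2,"z":6,"spin":0}
    - {"x":0.06,"y":0.2,"z":6.6,"spin":0}
    - {"x":0.06,"y":0.2,"z":6.85,"spin":0}
    - {"x":0.06,"y":0.2,"z":6.85,"spin":0}
  fingers: 0.5

```text
time_s: 46.0
ee_pos: [0.4506, 0.0744, -0.0]
orientation: [[-0.996, 0.088, -0.003], [0.088, 0.996, -0.001], [0.003, -0.001, -1.0]]
force: [-0.3, -1.1, -0.3]
width: 0.502
```

```bash
python3 - <<'E'
from h import *
go(.4511,.0738,-.0125,84.9)
s,k=wr(); show(s,"k2.png")
E
```

```text
t 46.00 pos [0.4506, 0.0744, -0.0] yaw 84.9 F [-0.3 -1.1 -0.3] w 0.502 | x -0.02 y -0.02 z 0.42 spin 0.01 j7 1.23
```

View pics/k2.png

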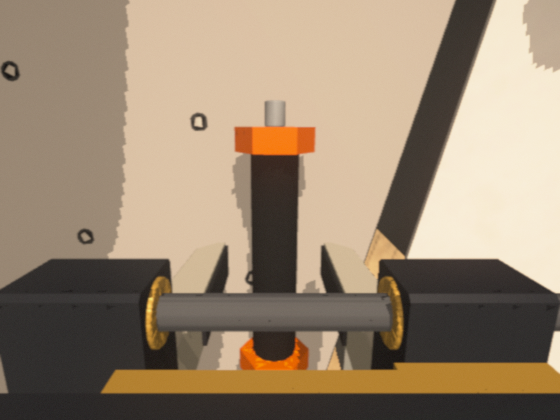

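>>> send_rows:
  commands:
    - {"x":0,"y":0,"z":0.2,"spin":0}
    - {"x":0,"y":0,"z":0.35,"spin":0}
    - {"x":0,"y":0,"z":0.42,"spin":0}
    - {"x":0,"y":0,"z":0.42,"spin":0}

```text
time_s: 46.38
ee_pos: [0.4515, 0.0754, -0.011]
orientation: [[-0.996, 0.087, 0.001], [0.087, 0.996, 0.0], [-0.001, 0.0, -1.0]]
force: [-0.1, 0.4, -0.6]
width: 0.497
```

>>> send_rows:
  commands:
    - {"x":0,"y":0,"z":0,"spin":0}
    - {"x":0,"y":0,"z":0,"spin":0}
    - {"x":0,"y":0,"z":0,"spin":0}
    - {"x":0,"y":0,"z":0,"spin":0}
    - {"x":0,"y":0,"z":0,"spin":0}
    - {"x":0,"y":0,"z":0,"spin":0}
  fingers: 1
  squeeze: 30

```text
time_s: 46.88
ee_pos: [0.4513, 0.0752, -0.011]
orientation: [[-0.996, 0.087, 0.0], [0.087, 0.996, 0.0], [-0.0, 0.0, -1.0]]
force: [0.7, -0.2, 4.7]
width: 0.254
```

```bash
python3 - <<'E'
from h import *
a=np.radians(6.5); p=np.array([.486,-.343])+.075*np.array([-np.sin(a),np.cos(a)]); print(p)
go(p[0],p[1],.15,96.5)
E
```

```text
[ 0.47750976 -0.26848211]
t 46.88 pos [0.4513, 0.0752, -0.011] yaw 85.0 F [ 0.7 -0.2  4.7] w 0.254 | x -1.87 y -11.34 z -5.37 spin -2.30 j7 1.22
```

>>> send_rows:
  commands:
    - {"x":0,"y":0,"z":-0.6,"spin":0}
    - {"x":0,"y":0,"z":-1.8,"spin":0}
    - {"x":0,"y":0,"z":-3,"spin":0}
    - {"x":0,"y":0,"z":-4.2,"spin":0}
    - {"x":0,"y":0,"z":-5.4,"spin":0}
    - {"x":-0.2,"y":-1.2,"z":-5.4,"spin":-0.3}
    - {"x":-0.4,"y":-2.4,"z":-5.4,"spin":-0.6}
    - {"x":-0.6,"y":-3.6,"z":-5.4,"spin":-0.9}

```text
time_s: 47.55
ee_pos: [0.4599, -0.0344, 0.1516]
orientation: [[-1.0, 0.004, 0.002], [0.004, 1.0, 0.0], [-0.002, 0.0, -1.0]]
force: [0.5, -0.1, -1.9]
width: 0.251
```

>>> send_rows:
  commands:
    - {"x":-0.8,"y":-7.7,"z":0,"spin":-1.4}
    - {"x":-0.8,"y":-7.7,"z":0,"spin":-1.4}
    - {"x":-0.8,"y":-7.7,"z":0,"spin":-1.4}
    - {"x":-0.8,"y":-7.7,"z":0,"spin":-1.4}
    - {"x":-0.8,"y":-7.7,"z":0,"spin":-1.4}
    - {"x":-0.8,"y":-7.7,"z":0,"spin":-1.4}
    - {"x":-0.8,"y":-7.7,"z":0,"spin":-1.4}
    - {"x":-0.8,"y":-7.7,"z":0,"spin":-1.4}

```text
time_s: 48.22
ee_pos: [0.4808, -0.2664, 0.1502]
orientation: [[-0.994, -0.11, -0.001], [-0.11, 0.994, 0.0], [0.001, 0.0, -1.0]]
force: [-0.8, 0.3, -2.5]
width: 0.25
```

```bash
python3 - <<'E'
from h import *
arm.snapshot("side");arm.snapshot("side")
go(.4775,-.2685,.15,96.5)
s,k=wr(); show(s,"k3.png")
E
```

```text
t 48.32 pos [0.4813, -0.2639, 0.1504] yaw 96.5 F [ 0.6  0.3 -1.7] w 0.247 | x 0.14 y -0.14 z 0.01 spin 0.01 j7 2.07
```

View pics/k3.png

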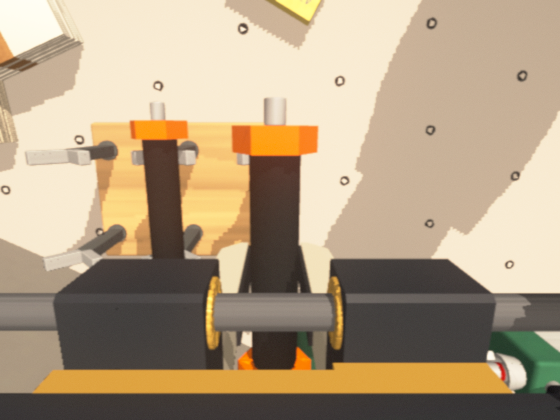

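>>> send_rows:
  commands:
    - {"x":0.12,"y":-0.14,"z":0,"spin":0}
    - {"x":0.12,"y":-0.14,"z":0.4,"spin":0}
    - {"x":0.12,"y":-0.14,"z":0.9,"spin":0}
    - {"x":0.12,"y":-0.14,"z":1.3,"spin":0}
    - {"x":0.12,"y":-0.14,"z":1.6,"spin":0}
    - {"x":0.12,"y":-0.14,"z":1.6,"spin":0}
    - {"x":0.12,"y":-0.14,"z":1.6,"spin":0}

```text
time_s: 48.95
ee_pos: [0.4785, -0.2691, 0.1026]
orientation: [[-0.993, -0.114, -0.001], [-0.114, 0.993, 0.0], [0.001, 0.001, -1.0]]
force: [1.3, -1.3, -1.3]
width: 0.251
```

```bash
python3 - <<'E'
from h import *
go(.4775,-.2685,.067,96.5)
s,k=wr(); show(s,"k4.png")
E
```

```text
t 48.95 pos [0.4785, -0.2691, 0.1026] yaw 96.5 F [ 1.3 -1.3 -1.3] w 0.251 | x 0.03 y 0.02 z 1.19 spin 0.01 j7 2.08
```

View pics/k4.png

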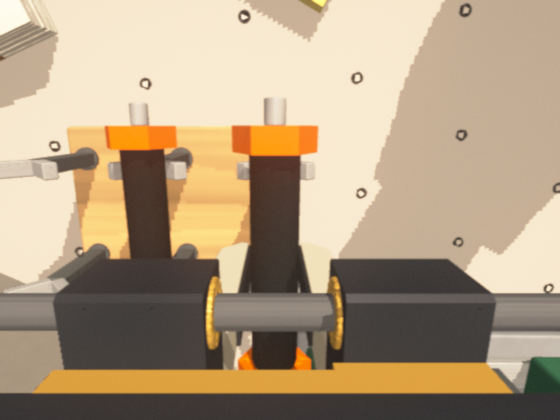

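Post V spans columns 238–315 (middle 276), roller at 275: aligned. Descend.

>>> send_rows:
  commands:
    - {"x":0.02,"y":0.01,"z":0.3,"spin":0}
    - {"x":0.02,"y":0.01,"z":0.6,"spin":0}
    - {"x":0.02,"y":0.01,"z":0.85,"spin":0}
    - {"x":0.02,"y":0.01,"z":1.0,"spin":0}
    - {"x":0.02,"y":0.01,"z":1.1,"spin":0}
    - {"x":0.02,"y":0.01,"z":1.15,"spin":0}
    - {"x":0.02,"y":0.01,"z":1.15,"spin":0}

```text
time_s: 49.58
ee_pos: [0.4778, -0.2692, 0.068]
orientation: [[-0.994, -0.113, -0.001], [-0.113, 0.994, 0.0], [0.001, 0.001, -1.0]]
force: [0.3, 1.5, -1.8]
width: 0.251
```

>>> send_rows:
  commands:
    - {"x":0,"y":0,"z":0.05,"spin":0}
    - {"x":0,"y":0,"z":0.05,"spin":0}
    - {"x":0,"y":0,"z":0.05,"spin":0}

```text
time_s: 49.83
ee_pos: [0.4779, -0.269, 0.0675]
orientation: [[-0.994, -0.113, 0.0], [-0.113, 0.994, 0.0], [-0.0, 0.0, -1.0]]
force: [-2.3, 2.6, 7.0]
width: 0.251
```

>>> send_rows:
  commands:
    - {"x":0,"y":0,"z":0.04,"spin":0}
    - {"x":0,"y":0,"z":0.04,"spin":0}
    - {"x":0,"y":0,"z":0.04,"spin":0}

```text
time_s: 50.08
ee_pos: [0.478, -0.2688, 0.067]
orientation: [[-0.994, -0.114, 0.001], [-0.114, 0.994, 0.0], [-0.001, 0.0, -1.0]]
force: [-3.7, 4.6, 16.5]
width: 0.248
```

>>> send_rows:
  commands:
    - {"x":0,"y":0,"z":-0.06,"spin":0}
    - {"x":0,"y":0,"z":-0.06,"spin":0}
    - {"x":0,"y":0,"z":-0.06,"spin":0}
    - {"x":0,"y":0,"z":-0.06,"spin":0}
    - {"x":0,"y":0,"z":-0.06,"spin":0}
  fingers: 0.55

```text
time_s: 50.5
ee_pos: [0.4781, -0.2696, 0.0673]
orientation: [[-0.994, -0.113, 0.0], [-0.113, 0.994, -0.0], [-0.0, -0.0, -1.0]]
force: [0.3, 0.1, -0.1]
width: 0.448
```

>>> send_rows:
  commands:
    - {"x":0,"y":0,"z":-0.4,"spin":0}
    - {"x":0,"y":0,"z":-1.2,"spin":0}
    - {"x":0,"y":0,"z":-2.4,"spin":0}
    - {"x":0,"y":0,"z":-3.6,"spin":0}
    - {"x":0,"y":0,"z":-4.8,"spin":0}
    - {"x":0,"y":0,"z":-6,"spin":0}
    - {"x":0,"y":0,"z":-6,"spin":0}

```text
time_s: 51.08
ee_pos: [0.4807, -0.271, 0.2538]
orientation: [[-0.994, -0.113, 0.009], [-0.113, 0.994, -0.004], [-0.008, -0.005, -1.0]]
force: [1.1, -0.0, 0.1]
width: 0.453
```

>>> send_rows:
  commands:
    - {"x":0,"y":10,"z":0,"spin":2}
    - {"x":0,"y":10,"z":0,"spin":2}
    - {"x":0,"y":10,"z":0,"spin":2}
    - {"x":0,"y":10,"z":0,"spin":2}
    - {"x":0,"y":10,"z":0,"spin":2}
    - {"x":0,"y":10,"z":0,"spin":2}
    - {"x":0,"y":10,"z":0,"spin":2}
    - {"x":0,"y":10,"z":0,"spin":2}

```text
time_s: 51.75
ee_pos: [0.4431, 0.0347, 0.2473]
orientation: [[-0.999, 0.054, 0.0], [0.054, 0.999, 0.002], [-0.0, 0.002, -1.0]]
force: [0.8, 0.1, 1.0]
width: 0.45
```

```bash
python3 - <<'E'
from h import *
go(.5,.1,.25,None)
s=arm.snapshot("top"); show(s,"m1.png"); show(s,"m2.png",(240,130,440,280),4)
for n in ["roller_0_c","gauge_rod_c","centre_mid","tail_grip","case_lid","lid_knob","rod_case","glue_stick","stapler","note_pad"]:
    print(n,[(rs(d["xyz"]),round(d["p"],2)) for d in arm.tip_of(n,s)[:3]])
s=arm.snapshot("side"); show(s,"m3.png",(130,120,380,320),3)
E
```

```text
t 51.75 pos [0.4431, 0.0347, 0.2473] yaw 86.9 F [0.8 0.1 1. ] w 0.450 | x -1.77 y 2.28 z -0.09 spin 0.00 j7 1.28
roller_0_c [([0.6142, -0.1108, 0.0018], 0.73)]
gauge_rod_c [([0.6167, -0.108, 0.0682], 0.6)]
centre_mid [([0.6142, -0.1113, 0.0711], 0.63)]
tail_grip [([0.6022, -0.0155, 0.1148], 0.53)]
case_lid [([0.5035, 0.3846, 0.047], 0.83)]
lid_knob [([0.5032, 0.3863, 0.0777], 0.79)]
rod_case [([0.4968, 0.3829, -0.0004], 0.48)]
glue_stick [([0.7391, 0.1093, 0.003], 0.41)]
stapler [([0.2619, 0.2966, -0.0025], 0.81)]
note_pad [([0.2756, -0.2713, 0.0034], 0.79), ([0.6166, -0.1114, 0.0013], 0.58), ([0.4853, -0.3425, -0.0002], 0.47)]
```

View pics/m1.png

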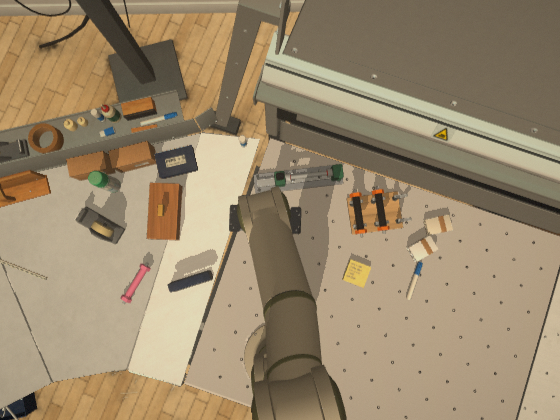

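View pics/m2.png

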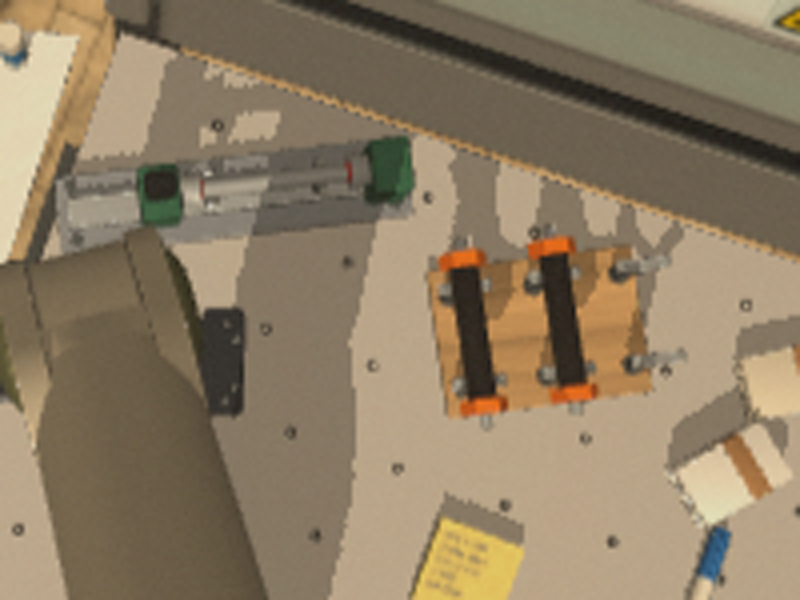

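View pics/m3.png

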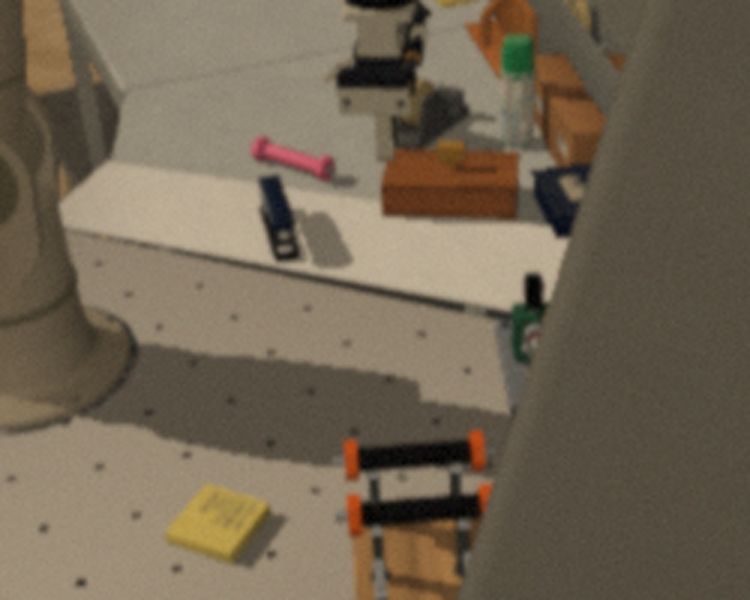

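```bash
python3 - <<'E'
from h import *
s=arm.snapshot("top")
q=lambda u,v,z:back(s,(240+u/4,130+v/4),z)[:2]
a=np.radians(6.2); ex=np.array([np.cos(a),np.sin(a)]); ey=np.array([-np.sin(a),np.cos(a)]); o=np.array([.6152,-.111])-.0006*ex
A,B=q(203,188,.076),q(350,172,.076); m=(A+B)/2-o; print("rod mid in bench",m@ex,m@ey,np.linalg.norm(A-B))
g=q(161,184,.132)-o; print("grip",g@ex,g@ey)
a=np.radians(6.5); ex=np.array([np.cos(a),np.sin(a)]); ey=np.array([-np.sin(a),np.cos(a)]); o=np.array([.486,-.3433])
for A,B in (((462,260),(484,405)),((551,247),(574,394))):
    P,Q=q(*A,.112),q(*B,.112); m=(P+Q)/2-o; d=P-Q; print("roller",m@ex,m@ey,np.degrees(np.arctan2(d[1],d[0]))-6.5)
E
```

```text
rod mid in bench -0.00307738832612377 -0.0029519729376725028 0.1244112190214492
grip -0.0032643510003593 0.09604272706894845
roller 0.00019816940314953957 0.07565984390370943 0.11884859255186875
roller 0.0002932904432388637 0.0017565040178445942 0.14356464505590605
```

```bash
python3 -c "
from h import *
print(arm.state()['force'],arm.state()['time_s'],arm.close_job())"
```

```text
the job is handed in; nothing more can be done
[0.26105814 0.06561464 0.25838708] 52.4 None
```

I finished the whole job and handed it in at 52.4 s.

- **Lid:** I lifted it off, set it on the table and let go. At the end I put it back on the case. The networks place the lid at (0.504, 0.385) and its origin about 47 mm up, against my case centre of about (0.501, 0.384).
- **Gauge rod:** I slid the tailstock fully back, laid the rod in the V rests, and pushed the tailstock until it stopped after 55 mm of travel at about 20 N. The top camera puts the rod's middle about 4 mm off (3 mm each way). The grip reads about 3 mm off in the same direction, so I put most of that down to camera bias.
- **Rollers:** only two were there, and both lie in their own pairs of V posts (middle pair and y = +75 mm). Both measure within 1 mm of mid-posts along x, and within 0.2° of the stand's axis. I left the pink look-alike alone.
- **Bystanders:** the glue stick, note pad and stapler still read within about 3 mm of where they started.

**Disagreements:**
- **Fingertips:** they sit about 24 mm above the reported TCP. My first closes on the rod passed over its top, and the first tailstock pull slipped about 10 mm at its stop. I lowered every later grasp to suit.
- **Networks:** they reported no roller where I measured them, only a false hit on the bench centres. The roller check therefore rests on my own pixel measurements.
- **Machine wall:** before I lowered the rod, the calculated gap between the gripper body and the machine wall was only about 2.5 mm. I went down in small steps and felt no contact.

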